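Make up an order at the stoneware counter

TASK

Make this order ready for wrapping. Slide each border tile out of its lane over the riser's front edge until you can grip it, and stack all the tiles squarely on the cork bed of the packing tray without letting one fall; close every oil bottle on the counter with a stopper from the rack, pushed in until its flange rests on the rim. Leave spare stoppers in the rack, keep the bottles upright and do not disturb the other crockery.

Things in the scene. Friction and masses are not known exactly. Their poses are not given: they have to be found in the camera images.
- riser: Fixed wooden display riser, 210 mm deep (x) by 304 mm wide (y), upper face 75 mm above the counter. Origin: centre of its foot. x points from the front edge (at x = -105 mm, towards the robot, clear space before it) to the back. Four lanes along x, centred at y = -111, -37, +37, +111 mm, 66 mm wide, floor at 75 mm, open at the front; 8 mm wide, 5 mm high beads between.
- riser_back (a point): Middle of the inner face of the bar, 12 mm high and 10 mm thick, that closes the lanes at the riser's back, on the lane floor 75 mm above the counter, 200 mm behind the front edge. Axes as the riser's. Tiles lie flush with the beads, so no finger fits beside them; between a tile's rear end and this bar 57 to 71 mm of lane floor is free.
- tile1_mid (a point): Centre of a flat glazed border tile (white, blue bands), 120 mm long (its x), 62 mm wide (its y), 5 mm thick, about 86 g. It lies face up in a lane of the riser, long side along the lane, front end 9 to 23 mm behind the riser's front edge. May be absent.
- tile2_mid (a point): Centre of a flat glazed border tile (white, blue bands), 120 mm long (its x), 62 mm wide (its y), 5 mm thick, about 86 g. It lies face up in a lane of the riser, long side along the lane, front end 9 to 23 mm behind the riser's front edge. May be absent.
- tile3_mid (a point): Centre of a flat glazed border tile (white, blue bands), 120 mm long (its x), 62 mm wide (its y), 5 mm thick, about 86 g. It lies face up in a lane of the riser, long side along the lane, front end 9 to 23 mm behind the riser's front edge. May be absent.
- tile4_mid (a point): Centre of a flat glazed border tile (white, blue bands), 120 mm long (its x), 62 mm wide (its y), 5 mm thick, about 86 g. It lies face up in a lane of the riser, long side along the lane, front end 9 to 23 mm behind the riser's front edge. May be absent.
- bed_top (a point): Centre of the upper face of the cork bed in the fixed plywood packing tray, 36 mm above the counter. Bed 110 mm long (x), 44 mm wide (y); either side of it a 37 mm wide well for the fingers, floor 6 mm above the counter. Tray 170 (x) by 130 mm (y) outside, walls 6 mm thick, 24 mm high. Tiles are stacked here, long side along x, either end first.
- stopper1_knob (a point): Centre of a stopper's wooden knob, 26 mm diameter, 28 mm tall. Below the knob a flange, 36 mm diameter, 5 mm thick, underside 19 mm below this point; then a tapered cork, 26 mm long, 20.6 mm diameter at the flange, 14 mm at the foot (45 mm below this point). z is its axis, up. About 30 g. Stands in a rack hole, flange on the rack. All three alike, always there.
- stopper2_knob (a point): Centre of a stopper's wooden knob, 26 mm diameter, 28 mm tall. Below the knob a flange, 36 mm diameter, 5 mm thick, underside 19 mm below this point; then a tapered cork, 26 mm long, 20.6 mm diameter at the flange, 14 mm at the foot (45 mm below this point). z is its axis, up. About 30 g. Stands in a rack hole, flange on the rack. All three alike, always there.
- stopper3_knob (a point): Centre of a stopper's wooden knob, 26 mm diameter, 28 mm tall. Below the knob a flange, 36 mm diameter, 5 mm thick, underside 19 mm below this point; then a tapered cork, 26 mm long, 20.6 mm diameter at the flange, 14 mm at the foot (45 mm below this point). z is its axis, up. About 30 g. Stands in a rack hole, flange on the rack. All three alike, always there.
- rack: Fixed wooden stopper rack, 44 mm (its x) by 150 mm (its y), origin at the centre of its foot; top 36 mm above the counter; three 26 mm holes, 32 mm deep, along y at -50, 0, +50 mm, each with a stopper.
- bottle1_mouth (a point): Centre of the mouth of a loose stoneware oil bottle, at its rim, 115 mm above its foot. Straight bore 23 mm diameter, 31 mm deep; neck 33 mm outside for the top 35 mm, body 84 mm across, heavy foot. About 0.55 kg, stands upright on the counter; z is its axis. May be absent.
- bottle2_mouth (a point): Centre of the mouth of a loose stoneware oil bottle, at its rim, 115 mm above its foot. Straight bore 23 mm diameter, 31 mm deep; neck 33 mm outside for the top 35 mm, body 84 mm across, heavy foot. About 0.55 kg, stands upright on the counter; z is its axis. May be absent.
- mug1: Bystander on the counter: blue stoneware mug, 76 mm across, 80 mm tall. Origin at the centre of its foot.
- mug2: Bystander on the counter: white stoneware mug, 72 mm across, 75 mm tall. Origin at the centre of its foot.
- bowl: Bystander on the counter: blue bowl, 120 mm across, 50 mm tall. Origin at the centre of its foot.
- saucer: Bystander on the counter: white saucer, 130 mm across, 18 mm tall. Origin at the centre of its foot.
- sugar_pot: Bystander on the counter: blue lidded sugar pot, 76 mm across, 82 mm tall. Origin at the centre of its foot.
- tape_roll: Bystander on the counter: cardboard tape core, 64 mm across, 25 mm tall. Origin at the centre of its foot.
There are look-alikes about, which are no part of the job. Of the things that look like the part that bears bed_top, the larger one is meant.

How it is judged:
By the outcome, as a careful person would: the job done as asked, in the order asked, and still so for the second after the job is handed in, with the robot touching nothing.
Of tile1, tile2, tile3, tile4 only 3 to 4 are there at a start; the rules pass over those that are not, and their reading is None.
Of bottle1, bottle2 only 1 to 2 are there at a start; the rules pass over those that are not, and their reading is None.
At some moment in a run one of bottle1, bottle2 may be knocked a few centimetres aside while the robot is not near it.
It also fails if it takes over 210 s, if anything falls off the work surface, if the arm or the gripper's body presses on something with over 40 N, if the wrist force passes 120 N, or if a joint passes its speed limit or range.

ROBOT

A 6-joint arm with a two-finger parallel gripper is mounted at the origin on the work surface. World frame = base frame: x ahead of the robot, y to its left, z up, the work surface at z = 0. Lengths are in m, angles in rad, forces in N, time in s.
With the tool pointing down it reaches from about 0.35 to 0.85 m from the base axis. Payload 8.1 kg.
Tool frame: the origin (TCP) lies between the finger pads; the fingertips stand 25 mm ahead of it and the grasp point (between the pads) lies 6 mm ahead of it; z points along the fingers, y is the direction in which the jaws open and shut (so a half turn about z gives the same grasp; the last joint's range is limited). The gripper opens to 93 mm and grips with 3 to 60 N. Pads are 15 mm wide; open, the fingers measure 128 mm over their backs; the gripper's body (75 mm by 188 mm) begins 65 mm behind the grasp point.
Start: joints at [-1.212, 0.13, 1.488, -0, 1.523, -0.085], TCP at [0.258, -0.542, 0.244] pointing down, gripper open.
Joint ranges: [-2.96, 2.96], [-0.89, 2.26], [0.02, 2.5], [-1.34, 4.48], [0, 2.73], [-2.66, 2.66]. Speed limits (rad/s): [2.39, 2.39, 2.79, 3.14, 3.14, 3.14].

INTERFACE

Orientations are given as a rotation vector (axis times angle).
In Python, from workcell import manip gives the robot as it stands.
- The arm moves only by the shell command python3 -m pendant 'ROWS'. ROWS is JSON, one flat list of numbers, 7 for each row, row after row: the shift along the tool's x, y, z in m, then the turn, a rotation vector about the tool's x, y, z in rad, then the opening, from 0 (shut) to 1 (fully open). In form: [dx, dy, dz, rx, ry, rz, jaw, dx, dy, dz, rx, ry, rz, jaw, ...]. A call has 1 to 12 rows; each row is the pose to reach, as a shift and turn from the pose commanded when the call began, along the tool's axes at that moment; what a row does not reach only later rows make up. A row lasts 1/12 s, in which the tool goes at most 41.7 mm and 7.16 degrees, less where a joint would pass 70% of its speed; a pose out of reach is approached as far as the arm can. A call with a gripper value outside its range is refused whole. The fingers move at their own pace and stop on an object; the grip force is fixed at half the most. Time passes only in rows, so rows that repeat a pose let the fingers close. It gives the time, the measured TCP pose, the force and the opening at its end, in the units of the state.
- manip.get_obs(): the state, without advancing time (a new reading comes with each control period).
- manip.capture(name): name is "scene" or "top"; returns a dict with "img" (420x560x3 uint8, red, green, blue), "range_z" (420x560 float32, m along the optical axis (not along the pixel's ray), 0 where there is no reading), "mtx" (3x3 intrinsics, pixels), "eye" and "orientation" of the camera in the world. Camera axes: x right, y up, looking along -z (the intrinsics and any distortion apply to the point x, -y, -z); pixel columns grow to the right and rows downward; lengths in m; the calibration is good to about 2 mm. A picture is of the moment at which its call begins.
- manip.hand_in(): hands the job in, once; it reports no verdict.
The state is a dict: "time_s": time; "joints": joint angles; "dq": joint speeds; "joint_torque": joint torques, N m; "position": TCP position; "eef_rot": TCP orientation; "ft_force": force on the tool from outside, world axes, zero at the start; "wrist_torque": the same for the moment, N m; "finger_gap": finger opening in m.
Only numpy, scipy, OpenCV 4.12 (cv2) and the standard library are available. Lean on these libraries where they do the work, as an engineer would, in place of code of your own. Each camera call takes 0.05 s, during which the arm holds its last target.

## Working session

There is one attempt and no reset: what is moved stays moved. The work goes in short steps, Python scripts to look and compute and a shell command to move; the robot and the scene stay as the last step left them, time stands still between calls to the robot, and variables do not carry over. Pictures are saved under pics/ and viewed, and the job is handed in when it is done.

```bash
ls; mkdir -p pics; cat > h.py <<'E'
import numpy as np, cv2
from scipy.spatial.transform import Rotation as R
from workcell import manip
def cap(n):
    c=manip.capture(n); return c
def camR(c):
    o=np.array(c["orientation"],float)
    if o.shape==(3,3): return o
    if o.size==3: return R.from_rotvec(o).as_matrix()
    return R.from_quat(o).as_matrix()
def pts(c):
    h,w=c["range_z"].shape; K=np.array(c["mtx"]); v,u=np.mgrid[0:h,0:w]
    z=c["range_z"]; x=(u-K[0,2])/K[0,0]*z; y=(v-K[1,2])/K[1,1]*z
    P=np.stack([x,-y,-z],-1)@camR(c).T+np.array(c["eye"]); P[z==0]=np.nan
    return P
def ray(c,u,v,z):
    K=np.array(c["mtx"]); u=np.asarray(u,float);v=np.asarray(v,float)
    d=np.stack([(u-K[0,2])/K[0,0],-(v-K[1,2])/K[1,1],-np.ones_like(u)],-1)@camR(c).T
    e=np.array(c["eye"]); return e+d*((z-e[2])/d[...,2])[...,None]
def save(n,img): cv2.imwrite("pics/"+n+".png",cv2.cvtColor(img,cv2.COLOR_RGB2BGR))
def st():
    o=manip.get_obs(); print({k:np.round(o[k],4).tolist() for k in ["time_s","position","eef_rot","ft_force","finger_gap","joints"]})
E
python3 - <<'E'
from h import *
for n in ["scene","top"]:
    c=cap(n); save(n+"0",c["img"]); print({k:c[k] for k in c if k not in("img","range_z")})
st()
E
```

```text
pics
{'mtx': array([[391.89373346,   0.        , 272.83962985],
       [  0.        , 391.89373346, 217.24832633],
       [  0.        ,   0.        ,   1.        ]]), 'eye': array([ 1.19467346, -0.34440914,  0.72535627]), 'orientation': array([0.77446696, 0.49003807, 1.02440165])}
{'mtx': array([[425.97068472,   0.        , 284.91948462],
       [  0.        , 425.97068472, 215.73697313],
       [  0.        ,   0.        ,   1.        ]]), 'eye': array([ 0.3414068 , -0.03565178,  1.42716926]), 'orientation': array([ 0.10188501, -0.10347546, -1.57266122])}
{'time_s': 0.1, 'position': [0.2575, -0.5414, 0.2427], 'eef_rot': [-3.0629, -0.691, 0.0003], 'ft_force': [0.2044, 0.0003, 0.301], 'finger_gap': 0.0928, 'joints': [-1.2124, 0.1311, 1.4892, 0.0, 1.5231, -0.0854]}
```

View pics/scene0.png

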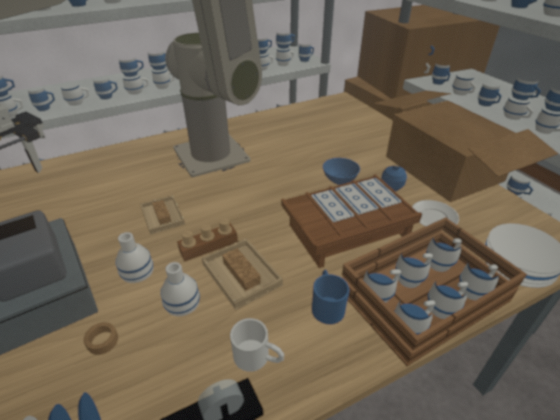

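View pics/top0.png

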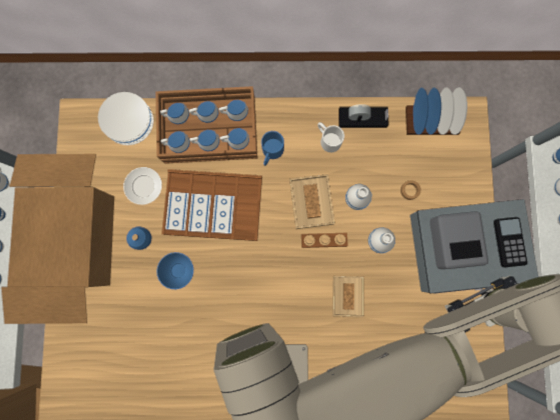

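Top view: the riser is at (213,206) with 3 tiles, and the fourth lane at (240,207) is empty. Two bottles are at (359,196) and (381,240), and the rack is at (324,240). There are two trays, at (312,201) (larger) and (348,296) (smaller decoy). I'll measure these and check the enlarged crop.

```bash
python3 - <<'E'
from h import *
c=cap("top"); im=c["img"]; P=pts(c)
cr=im[150:330,120:430]; save("crop0",cv2.resize(cr,None,fx=2.55,fy=2.55,interpolation=cv2.INTER_CUBIC))
hsv=cv2.cvtColor(im,cv2.COLOR_RGB2HSV)
# heights
for n,(u,v) in dict(riser=(240,207),tile=(199,200),bed=(312,201),bed2=(348,296),rack=(315,240),b1=(359,190),b2=(381,235),table=(420,300),tileA=(176,200),tileC=(223,200)).items():
    print(n,P[v,u].round(4))
# riser & tray masks by height
def rect(m,z):
    cs,_=cv2.findContours(m.astype(np.uint8),cv2.RETR_EXTERNAL,cv2.CHAIN_APPROX_NONE)
    for k in sorted(cs,key=cv2.contourArea)[::-1][:6]:
        if cv2.contourArea(k)<30: continue
        w=ray(c,k[:,0,0],k[:,0,1],z)[:,:2].astype(np.float32)
        r=cv2.minAreaRect(w*1000); print(z,np.round(k.mean(0),0),[np.round(x,1) for x in r])
reg=np.zeros(im.shape[:2],bool)
reg[165:250,155:270]=1
print("riser");rect(reg&(abs(P[...,2]-.075)<.012),.077)
white=(hsv[...,1]<60)&(hsv[...,2]>120)
print("tile w");rect(reg&white,.080)
reg[:]=0;reg[165:240,280:345]=1
print("tray>30");rect(reg&(P[...,2]>.030),.036)
print("tray>12");rect(reg&(P[...,2]>.014),.024)
reg[:]=0;reg[228:252,295:355]=1
print("rack");rect(reg&(P[...,2]>.02),.036)
for b in [(340,180,380,212),(362,224,402,256)]:
    m=np.zeros(im.shape[:2],bool);m[b[1]:b[3],b[0]:b[2]]=1
    m2=m&(P[...,2]>.105); print("b rim",P[m2].mean(0),m2.sum(),np.nanmax(P[m][:,2]))
E
```

```text
riser [0.5476 0.1064 0.0776]
tile [0.571  0.2383 0.0773]
bed [ 0.5726 -0.1271  0.0386]
bed2 [ 0.2625 -0.2408  0.0241]
rack [ 0.444  -0.1356  0.034 ]
b1 [ 0.5937 -0.2693  0.1176]
b2 [ 0.4552 -0.3411  0.0835]
table [ 0.2473 -0.4802  0.0034]
tileA [0.5707 0.3113 0.0804]
tileC [0.5694 0.1602 0.0845]
riser
0.077 [[212. 199.]] [array([557.4, 198.4]), array([307.3, 213.2]), np.float64(86.0)]
tile w
0.08 [[223. 214.]] [array([525.7, 161.6]), array([ 64.1, 121.7]), np.float64(85.9)]
0.08 [[177. 211.]] [array([536.3, 308.4]), array([ 64.3, 121.6]), np.float64(85.8)]
0.08 [[199. 213.]] [array([529.9, 236.3]), array([ 64. , 121.3]), np.float64(85.9)]
0.08 [[157. 184.]] [array([622.2, 370.9]), array([88.6, 19.3]), np.float64(2.0)]
tray>30
0.036 [[311. 200.]] [array([ 575.8, -125.5]), array([110.9,  44.4]), np.float64(6.8)]
0.036 [[323. 236.]] [array([ 456.8, -160.3]), array([141. ,  19.7]), np.float64(89.8)]
tray>12
0.024 [[311. 201.]] [array([ 575.9, -125.6]), array([171. , 130.2]), np.float64(6.8)]
0.024 [[323. 236.]] [array([ 457.8, -161.3]), array([142.2,  19.9]), np.float64(89.8)]
rack
0.036 [[324. 240.]] [array([ 445.2, -164.1]), array([ 44.9, 150.3]), np.float64(1.3)]
b rim [ 0.58934777 -0.28002526  0.11340579] 60 0.12092911672110218
b rim [ 0.44458456 -0.35202438  0.1138906 ] 56 0.11942696326233926
```

View pics/crop0.png

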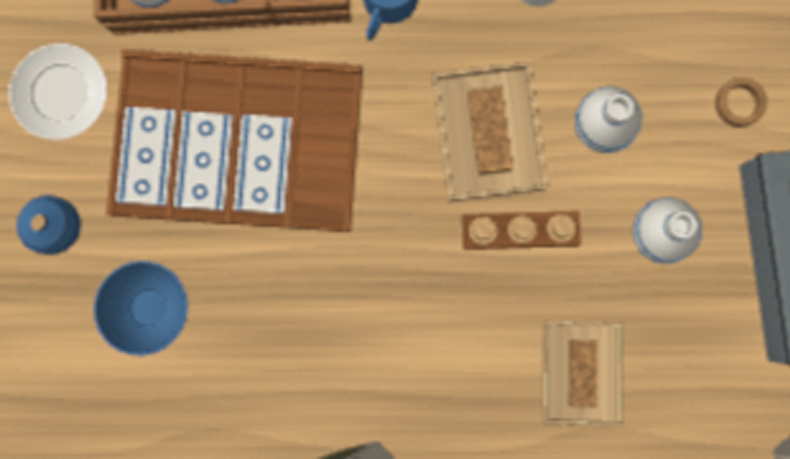

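The larger tray at (312,201), crop (492,130), measures 171x130 mm with a 111x44 mm bed, so it's the one meant. The one at (348,296) is the small look-alike. The tiles measure 122x64 mm at z≈0.08, as described. Next I'll go behind the tile nearest the empty lane, which I'll call C.

```bash
cat >> h.py <<'E'
def go(x,y,z,yaw_deg=None):
    o=manip.get_obs(); M=R.from_rotvec(o["eef_rot"]).as_matrix()
    d=M.T@(np.array([x,y,z])-np.array(o["position"]))
    s="shift %s"%np.round(d,4).tolist()
    cur=np.degrees(np.arctan2(M[1,0],M[0,0]))
    if yaw_deg is not None:
        a=np.radians(yaw_deg); T=np.array([[np.cos(a),np.sin(a),0],[np.sin(a),-np.cos(a),0],[0,0,-1]])
        s+=" rot %s"%np.round(R.from_matrix(M.T@T).as_rotvec(),4).tolist()
    print(s,"dist",np.linalg.norm(d).round(3),"curyaw",cur.round(2))
E
python3 - <<'E'
from h import *
go(.6135,.1554,.2,-4)
E
```

```text
shift [0.6207, -0.4764, 0.0436] rot [-0.0014, 0.0002, 0.5137] dist 0.784 curyaw 25.43
```

```bash
python3 -m pendant '[0.31,-0.238,0,0,0,0.257,0,0.31,-0.238,0,0,0,0.257,0,0.31,-0.238,0,0,0,0.257,0,0.31,-0.238,0,0,0,0.257,0,0.31,-0.238,0,0,0,0.257,0,0.31,-0.238,0,0,0,0.257,0,0.31,-0.238,0,0,0,0.257,0,0.31,-0.238,0,0,0,0.257,0,0.31,-0.238,0,0,0,0.257,0,0.31,-0.238,0,0,0,0.257,0,0.31,-0.238,0,0,0,0.257,0,0.31,-0.238,0,0,0,0.257,0]'
python3 -c "
from h import *
go(.6135,.1554,.2,-4)"
```

```text
time_s: 1.15
position: [0.4356, -0.1931, 0.2435]
eef_rot: [3.127, 0.297, -0.001]
ft_force: [1.3, -0.2, -0.1]
finger_gap: 0.0177
shift [0.2404, -0.3088, 0.0433] rot [0.0001, 0.0004, 0.2592] dist 0.394 curyaw 10.85
```

```bash
python3 -m pendant '[0.24,-0.309,0.04,0,0,0.259,0,0.24,-0.309,0.04,0,0,0.259,0,0.24,-0.309,0.04,0,0,0.259,0,0.24,-0.309,0.04,0,0,0.259,0,0.24,-0.309,0.04,0,0,0.259,0,0.24,-0.309,0.04,0,0,0.259,0,0.24,-0.309,0.04,0,0,0.259,0,0.24,-0.309,0.04,0,0,0.259,0,0.24,-0.309,0.04,0,0,0.259,0,0.24,-0.309,0.04,0,0,0.259,0,0.24,-0.309,0.04,0,0,0.259,0,0.24,-0.309,0.04,0,0,0.259,0]'
python3 -c "
from h import *
st();go(.6135,.1554,.103,-4)"
```

```text
time_s: 2.15
position: [0.6141, 0.1539, 0.2023]
eef_rot: [3.139, -0.112, -0.003]
ft_force: [0.6, 0.0, 0.4]
finger_gap: 0.0006
{'time_s': 2.15, 'position': [0.6141, 0.1539, 0.2023], 'eef_rot': [3.1386, -0.1121, -0.003], 'ft_force': [0.5538, 0.0369, 0.3878], 'finger_gap': 0.0006, 'joints': [0.1649, 0.242, 1.4383, -0.0006, 1.4634, 1.8072]}
shift [-0.0005, -0.0015, 0.0993] rot [0.001, 0.0019, -0.0016] dist 0.099 curyaw -4.09
```

```bash
python3 -m pendant '[0,-0.0015,0.04,0,0,0,0,0,-0.0015,0.07,0,0,0,0,0,-0.0015,0.09,0,0,0,0,0,-0.0015,0.098,0,0,0,0,0,-0.0015,0.098,0,0,0,0,0,-0.0015,0.098,0,0,0,0,0,-0.0015,0.098,0,0,0,0]'
python3 -c "
from h import *
c=cap('scene');save('s1',cv2.resize(c['img'][150:280,230:450],None,fx=3.5,fy=3.5,interpolation=cv2.INTER_CUBIC))
c=cap('top');save('t1',cv2.resize(c['img'][150:260,140:290],None,fx=5,fy=5,interpolation=cv2.INTER_CUBIC))
st()"
```

```text
time_s: 2.73
position: [0.6155, 0.1552, 0.1081]
eef_rot: [-3.139, 0.115, -0.005]
ft_force: [0.3, -0.4, 0.1]
finger_gap: 0.0004
{'time_s': 2.8333, 'position': [0.6156, 0.1557, 0.1082], 'eef_rot': [-3.1388, 0.114, -0.006], 'ft_force': [0.2057, -0.0242, 0.5309], 'finger_gap': 0.0005, 'joints': [0.1671, 0.317, 1.5261, -0.0001, 1.2946, 1.8105]}
```

View pics/s1.png

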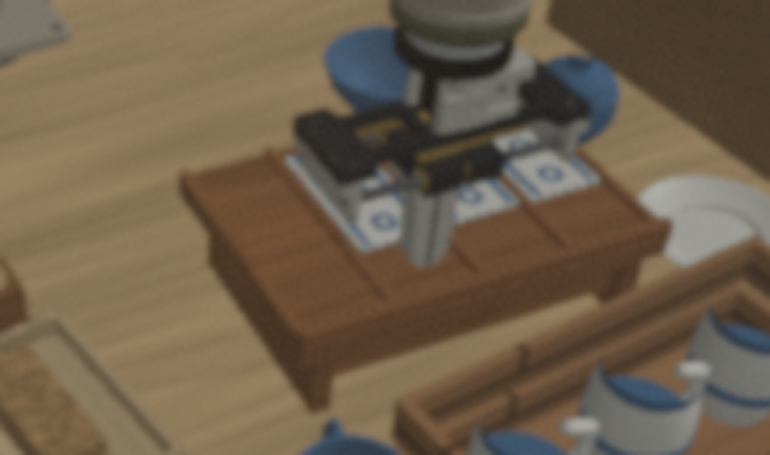

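View pics/t1.png

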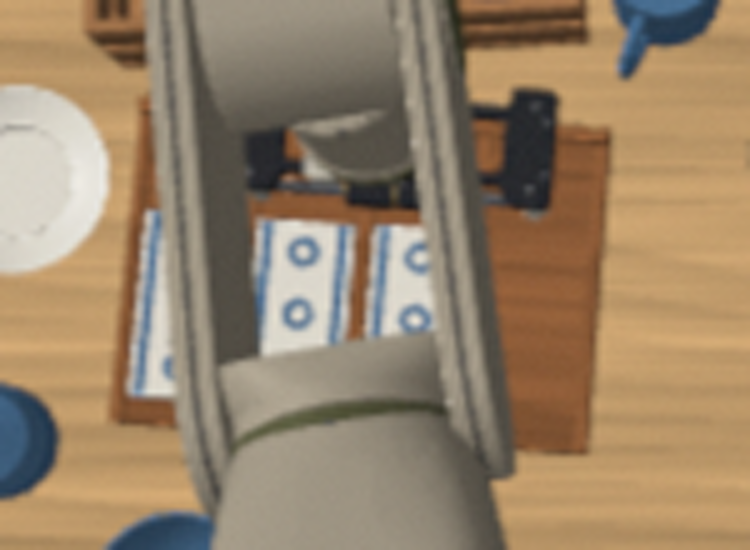

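Top view: the fingers are in lane C at about (380,190) in the crop, behind the tile's rear end. Both pictures agree. I'll lower to 2 mm above the floor.

```bash
python3 -m pendant '[0,0,0.006,0,0,0,0,0,0,0.006,0,0,0,0,0,0,0.006,0,0,0,0]'; python3 -c "
from h import *
go(.6155,.1554,.102,-4)"
```

```text
time_s: 3.08
position: [0.6147, 0.156, 0.1004]
eef_rot: [-3.139, 0.113, -0.003]
ft_force: [1.5, -0.6, 2.9]
finger_gap: 0.0008
shift [0.0009, 0.0006, -0.0016] rot [-0.0003, -0.0017, -0.0022] dist 0.002 curyaw -4.13
```

```bash
python3 -m pendant '[-0.006,0,-0.0015,0,0,0,0,-0.012,0,-0.0015,0,0,0,0,-0.018,0,-0.0015,0,0,0,0,-0.024,0,-0.0015,0,0,0,0,-0.030,0,-0.0015,0,0,0,0,-0.036,0,-0.0015,0,0,0,0,-0.042,0,-0.0015,0,0,0,0,-0.048,0,-0.0015,0,0,0,0,-0.054,0,-0.0015,0,0,0,0,-0.060,0,-0.0015,0,0,0,0,-0.066,0,-0.0015,0,0,0,0,-0.070,0,-0.0015,0,0,0,0]'; python3 -c "
from h import *
st()
c=cap('scene');save('s2',cv2.resize(c['img'][150:280,230:450],None,fx=3.5,fy=3.5,interpolation=cv2.INTER_CUBIC))
c=cap('top');save('t2',cv2.resize(c['img'][150:260,140:290],None,fx=5,fy=5,interpolation=cv2.INTER_CUBIC))
"
```

```text
time_s: 4.08
position: [0.5435, 0.161, 0.1012]
eef_rot: [-3.14, 0.113, 0.0]
ft_force: [0.8, 0.4, -0.1]
finger_gap: 0.0002
{'time_s': 4.0833, 'position': [0.5435, 0.161, 0.1012], 'eef_rot': [-3.1395, 0.1132, 0.0], 'ft_force': [0.7617, 0.3916, -0.0935], 'finger_gap': 0.0002, 'joints': [0.1976, 0.1551, 1.7289, 0.0, 1.2575, 1.8404]}
```

View pics/s2.png

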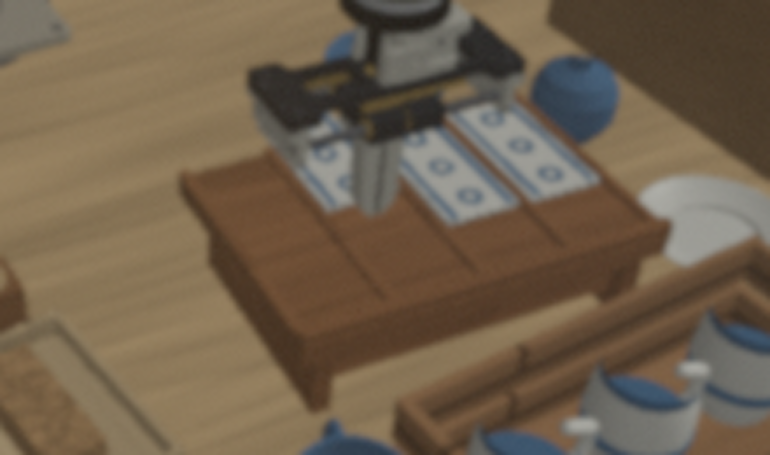

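View pics/t2.png

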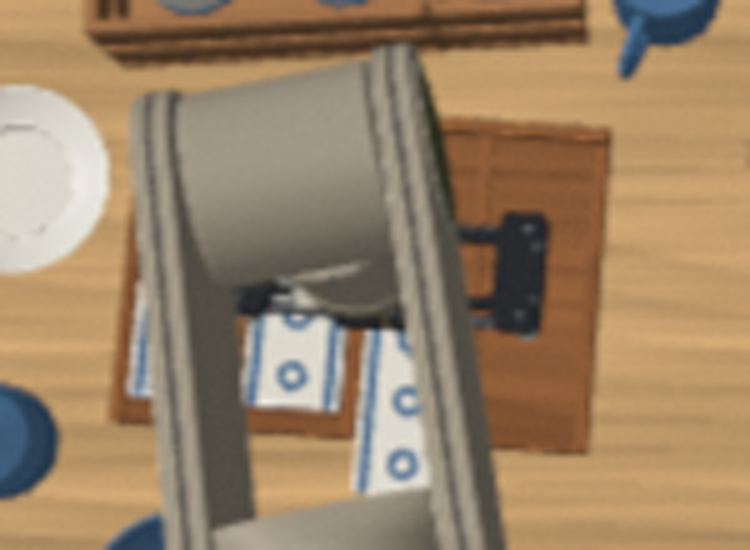

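The tile's front edge is at crop (395,490) and the riser edge at (395,436), so the overhang is about 36 mm. I'll push 13 mm more, then lift.

```bash
python3 -m pendant '[-0.004,0,0,0,0,0,0,-0.008,0,0,0,0,0,0,-0.011,0,0,0,0,0,0,-0.013,0,0,0,0,0,0,-0.013,0,0,0,0,0,0,-0.009,0,0,0,0,0,0,-0.005,0,-0.01,0,0,0,0,-0.005,0,-0.05,0,0,0,0.5,-0.005,0,-0.07,0,0,0,1,0.1,0,-0.08,0,0,0,1,0.1,0,-0.08,0,0,0,1,0.1,0,-0.08,0,0,0,1]'; python3 -c "
from h import *
st()
c=cap('scene');save('s3',cv2.resize(c['img'][150:280,230:450],None,fx=3.5,fy=3.5,interpolation=cv2.INTER_CUBIC))
c=cap('top');save('t3',cv2.resize(c['img'][150:260,140:290],None,fx=5,fy=5,interpolation=cv2.INTER_CUBIC))
"
```

```text
time_s: 5.18
position: [0.6477, 0.1531, 0.1836]
eef_rot: [-3.139, 0.114, -0.007]
ft_force: [-0.1, 0.4, 0.5]
finger_gap: 0.0294
{'time_s': 5.1833, 'position': [0.6477, 0.1531, 0.1836], 'eef_rot': [-3.1391, 0.1141, -0.0069], 'ft_force': [-0.0678, 0.3781, 0.4543], 'finger_gap': 0.0294, 'joints': [0.1553, 0.3334, 1.3637, -0.0004, 1.44, 1.7989]}
```

View pics/t3.png

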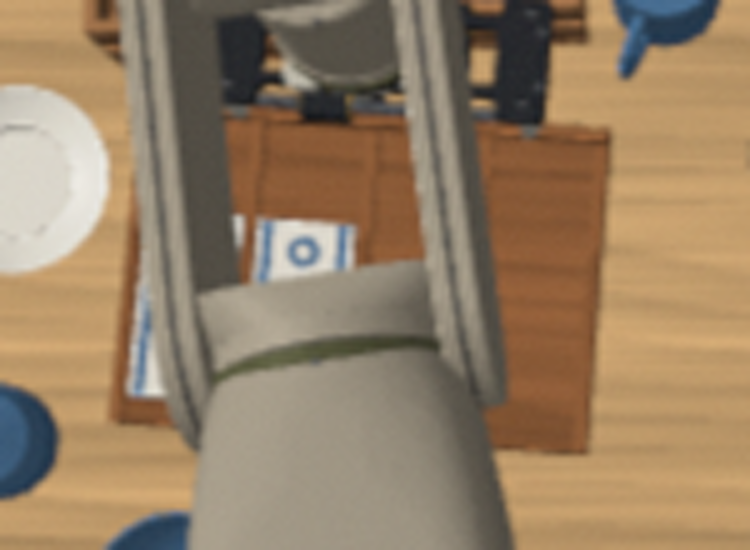

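View pics/s3.png

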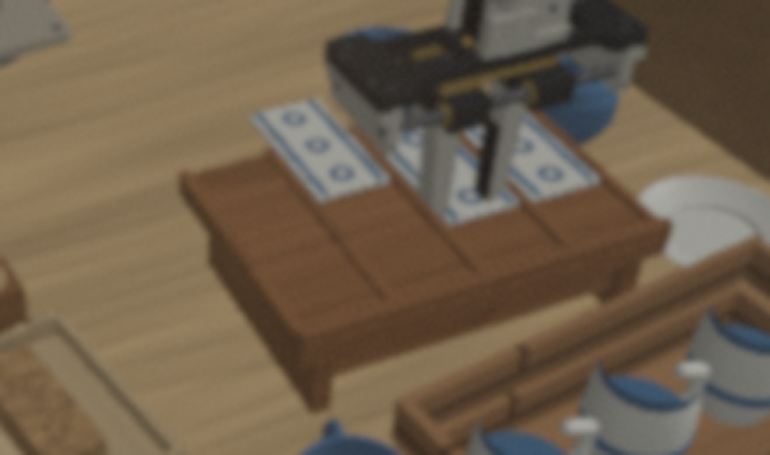

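```bash
cat >> h.py <<'E'
def quad(c,box,z,lo=100):
    u0,v0,u1,v1=box; im=c["img"]; hsv=cv2.cvtColor(im,cv2.COLOR_RGB2HSV)
    m=np.zeros(im.shape[:2],np.uint8); m[v0:v1,u0:u1]=(((hsv[...,1]<70)&(hsv[...,2]>lo))|((hsv[...,0]>95)&(hsv[...,0]<130)&(hsv[...,2]>60)))[v0:v1,u0:u1]
    cs,_=cv2.findContours(m,cv2.RETR_EXTERNAL,cv2.CHAIN_APPROX_NONE); k=max(cs,key=cv2.contourArea)
    w=ray(c,k[:,0,0],k[:,0,1],z)[:,:2].astype(np.float32)*1000
    r=cv2.minAreaRect(w); print("quad",[np.round(x,1) for x in r],cv2.contourArea(k)); return r
E
python3 - <<'E'
from h import *
c=cap('scene')
quad(c,(300,176,343,209),.080)
quad(c,(380,175,402,207),.080)
# riser front edge ends from scene crop
for p in [(180,178),(270,150)]:
    print(ray(c,230+p[0]/3.5,150+p[1]/3.5,.075).round(4))
E
```

```text
quad [array([464.7, 163.1]), array([ 69. , 129.9]), np.float64(86.6)] 633.5
quad [array([564.5, 326.2]), array([ 55.2, 117.7]), np.float64(51.4)] 290.0
[0.447  0.0506 0.075 ]
[0.4479 0.1311 0.075 ]
```

Tile C now overhangs about 47 mm, with its centre at about (0.463,0.164). I'll grip it about 12 mm in front of the edge.

```bash
python3 -c "
from h import *
go(.437,.166,.17,-4)"
```

```text
shift [-0.2087, 0.0024, 0.0112] rot [-0.0, -0.0, -0.0034] dist 0.209 curyaw -4.2
```

```bash
python3 -m pendant '[-0.209,0.002,0.01,0,0,-0.003,1,-0.209,0.002,0.01,0,0,-0.003,1,-0.209,0.002,0.01,0,0,-0.003,1,-0.209,0.002,0.01,0,0,-0.003,1,-0.209,0.002,0.01,0,0,-0.003,1,-0.209,0.002,0.01,0,0,-0.003,1,-0.209,0.002,0.01,0,0,-0.003,1,-0.209,0.002,0.01,0,0,-0.003,1]'; python3 -c "
from h import *
go(.437,.166,.0835,-4)
c=cap('scene');save('s4',cv2.resize(c['img'][150:280,230:450],None,fx=3.5,fy=3.5,interpolation=cv2.INTER_CUBIC))"
```

```text
time_s: 6.0
position: [0.4354, 0.1671, 0.172]
eef_rot: [-3.139, 0.107, -0.003]
ft_force: [0.4, 0.6, 0.4]
finger_gap: 0.0919
shift [0.0015, 0.001, 0.0885] rot [-0.0006, -0.002, 0.0014] dist 0.089 curyaw -3.92
```

View pics/s4.png

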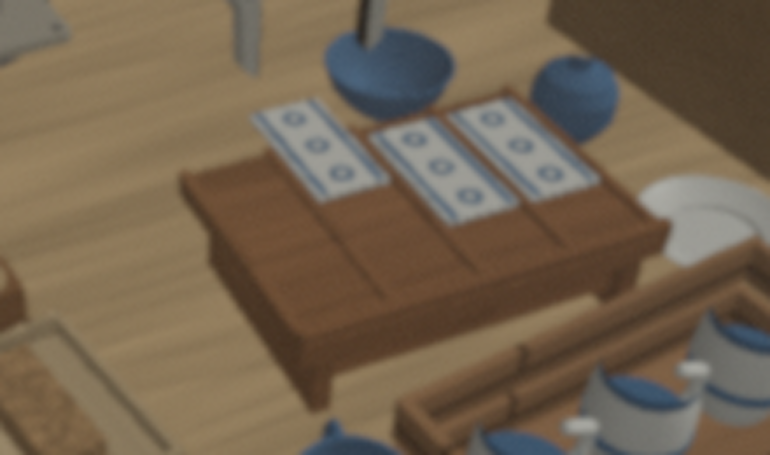

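```bash
python3 -m pendant '[0.001,0.001,0.03,0,0,0,1,0.001,0.001,0.06,0,0,0,1,0.001,0.001,0.08,0,0,0,1,0.001,0.001,0.0885,0,0,0,1,0.001,0.001,0.0885,0,0,0,1,0.001,0.001,0.0885,0,0,0,1,0.001,0.001,0.0885,0,0,0,1]'; python3 -c "
from h import *
go(.437,.166,.0835,-4)
c=cap('scene');save('s5',cv2.resize(c['img'][150:280,230:450],None,fx=3.5,fy=3.5,interpolation=cv2.INTER_CUBIC))"
```

```text
time_s: 6.63
position: [0.4379, 0.166, 0.0844]
eef_rot: [-3.139, 0.109, -0.004]
ft_force: [0.9, 0.8, -0.1]
finger_gap: 0.093
shift [-0.0009, 0.0001, 0.0009] rot [-0.0008, -0.0023, 0.0004] dist 0.001 curyaw -3.98
```

View pics/s5.png

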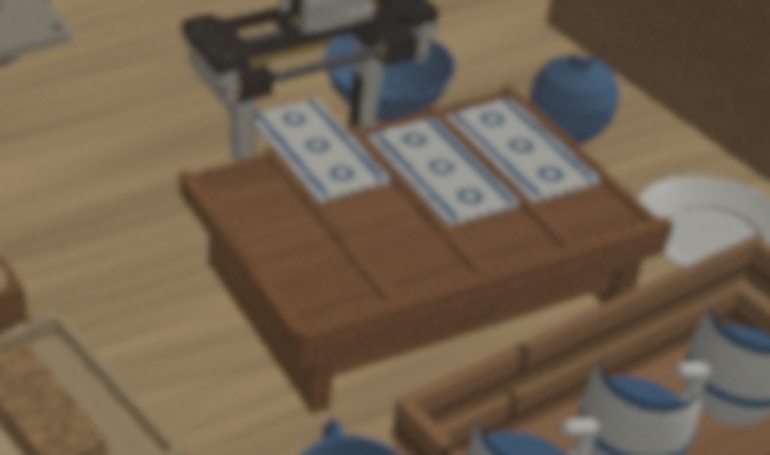

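The fingers straddle the tile at crop (240,130) and (365,100), in front of the riser. I'll close them.

```bash
python3 -m pendant '[0,0,0.0005,0,0,0,0.6,0,0,0.0005,0,0,0,0.6,0,0,0.0005,0,0,0,0.6,0,0,0.0005,0,0,0,0.6,0,0,0.0005,0,0,0,0.6,0,0,0.0005,0,0,0,0.4,0,0,0.0005,0,0,0,0.4,0,0,0.0005,0,0,0,0.4]';python3 -m pendant '[0,0,-0.01,0,0,0,0.4,0,0,-0.03,0,0,0,0.4,0,0,-0.05,0,0,0,0.4,0,0,-0.06,0,0,0,0.4,0,0,-0.06,0,0,0,0.4]'; python3 -c "
from h import *
st()
c=cap('scene');save('s6',cv2.resize(c['img'][150:280,230:450],None,fx=3.5,fy=3.5,interpolation=cv2.INTER_CUBIC))
r=quad(c,(290,150,350,209),.138)"
```

```text
time_s: 7.35
position: [0.4363, 0.1658, 0.0823]
eef_rot: [-3.14, 0.109, -0.0]
ft_force: [-1.3, -0.0, 1.4]
finger_gap: 0.0615
time_s: 7.77
position: [0.4381, 0.1662, 0.1453]
eef_rot: [-3.138, 0.109, -0.008]
ft_force: [0.4, 0.4, -0.6]
finger_gap: 0.0616
{'time_s': 7.7667, 'position': [0.4381, 0.1662, 0.1453], 'eef_rot': [-3.1382, 0.1086, -0.0078], 'ft_force': [0.361, 0.3981, -0.5625], 'finger_gap': 0.0616, 'joints': [0.2531, -0.1674, 1.9646, -0.0, 1.3392, 1.8931]}
quad [array([465.4, 168.1]), array([135.8, 257.5]), np.float64(54.8)] 1263.5
```

View pics/s6.png

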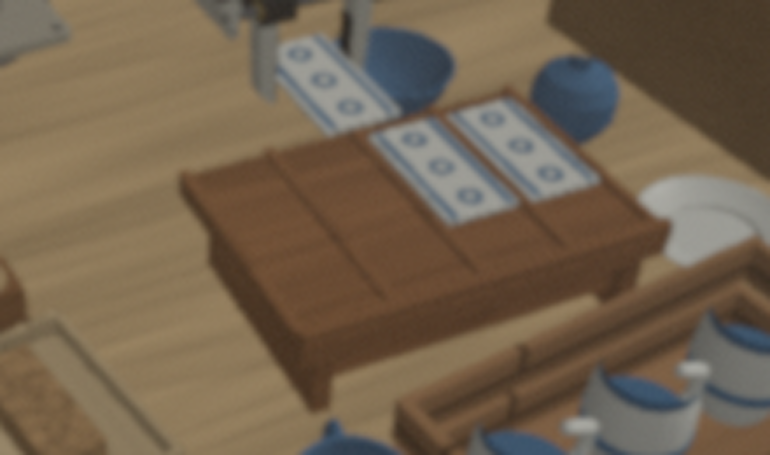

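```bash
python3 - <<'E'
from h import *
c=cap('scene')
u0,v0=300,150
for p in [(277,45),(323,34),(400,108),(332,136),(300,54),(323,80),(350,107)]: print(p,ray(c,230+p[0]/3.5,150+p[1]/3.5,.1415).round(4))
P=pts(c); 
for p in [(310,60),(323,90),(350,115)]: print(P[150+int(p[1]/3.5),230+int(p[0]/3.5)].round(4))
E
```

```text
(277, 45) [0.4062 0.1588 0.1415]
(323, 34) [0.4092 0.1998 0.1415]
(400, 108) [0.5239 0.1946 0.1415]
(332, 136) [0.5304 0.1309 0.1415]
(300, 54) [0.4259 0.168  0.1415]
(323, 80) [0.4655 0.1642 0.1415]
(350, 107) [0.5055 0.1626 0.1415]
[0.4337 0.1707 0.14  ]
[0.4733 0.1585 0.141 ]
[0.5092 0.1603 0.14  ]
```

The tile is held level, with its centre 27 mm ahead of the TCP. Now to the tray.

```bash
python3 -c "
from h import *
go(.5486,-.1287,.16,6.8)"
```

```text
shift [0.1323, 0.286, -0.0178] rot [-0.0002, -0.0008, -0.1879] dist 0.316 curyaw -3.97
```

```bash
python3 -m pendant '[0.01,0.02,-0.016,0,0,-0.02,0.4,0.03,0.055,-0.016,0,0,-0.04,0.4,0.045,0.09,-0.016,0,0,-0.06,0.4,0.06,0.125,-0.016,0,0,-0.08,0.4,0.075,0.16,-0.016,0,0,-0.1,0.4,0.09,0.195,-0.016,0,0,-0.12,0.4,0.105,0.23,-0.016,0,0,-0.14,0.4,0.12,0.26,-0.016,0,0,-0.16,0.4,0.13,0.28,-0.016,0,0,-0.18,0.4,0.132,0.286,-0.016,0,0,-0.188,0.4,0.132,0.286,-0.016,0,0,-0.188,0.4,0.132,0.286,-0.016,0,0,-0.188,0.4]'; python3 -c "
from h import *
go(.5486,-.1287,.06,6.8)
c=cap('scene');save('s7',c['img']);c=cap('top');save('t7',c['img'])"
```

```text
time_s: 8.87
position: [0.5471, -0.128, 0.1566]
eef_rot: [-3.135, -0.185, 0.004]
ft_force: [-0.1, -0.1, -0.3]
finger_gap: 0.0612
shift [0.0016, 0.001, 0.0966] rot [-0.0016, 0.0023, -0.0009] dist 0.097 curyaw 6.75
```

View pics/s7.png

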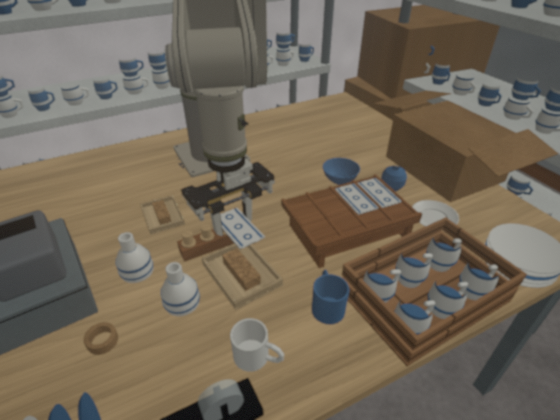

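View pics/t7.png

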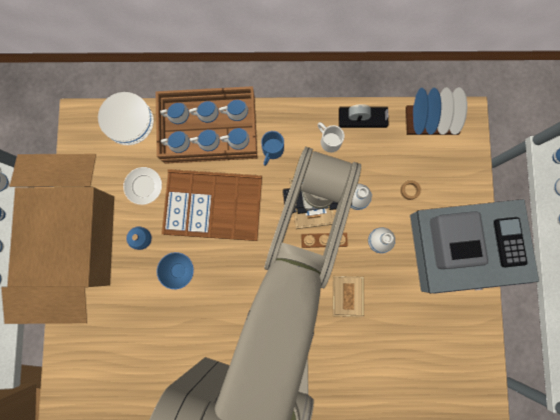

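```bash
python3 -m pendant '[0.0015,0.001,0.03,0,0,0,0.4,0.0015,0.001,0.06,0,0,0,0.4,0.0015,0.001,0.08,0,0,0,0.4,0.0015,0.001,0.095,0,0,0,0.4,0.0015,0.001,0.1,0,0,0,0.4,0.0015,0.001,0.1,0,0,0,0.4,0.0015,0.001,0.1,0,0,0,0.4]'; python3 -c "
from h import *
go(.5486,-.1287,.0455,6.8)
c=cap('scene');save('s8',cv2.resize(c['img'][180:310,130:330],None,fx=3.8,fy=3.8,interpolation=cv2.INTER_CUBIC))"
```

```text
time_s: 9.55
position: [0.55, -0.1288, 0.0589]
eef_rot: [3.136, 0.188, 0.001]
ft_force: [-0.1, 0.0, -0.3]
finger_gap: 0.0615
shift [-0.0014, -0.0003, 0.0134] rot [0.0001, -0.0005, 0.0011] dist 0.013 curyaw 6.86
```

View pics/s8.png

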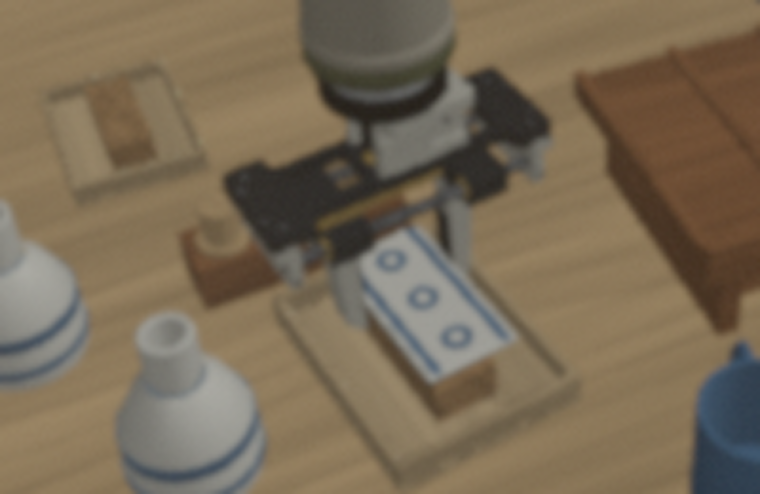

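```bash
python3 - <<'E'
from h import *
c=cap('scene')
for p in [(391,260),(423,297),(457,336)]: print(ray(c,130+p[0]/3.8,180+p[1]/3.8,.0555).round(4))
P=pts(c)
for p in [(391,260),(423,297),(457,336)]: print(P[180+int(p[1]/3.8),130+int(p[0]/3.8)].round(4))
E
python3 -m pendant '[-0.001,0,0.004,0,0,0,0.4,-0.001,0,0.007,0,0,0,0.4,-0.001,0,0.009,0,0,0,0.4,-0.001,0,0.011,0,0,0,0.4,-0.001,0,0.012,0,0,0,0.4,-0.001,0,0.012,0,0,0,0.4]'
```

```text
[ 0.5378 -0.1305  0.0555]
[ 0.5775 -0.1253  0.0555]
[ 0.6172 -0.1199  0.0555]
[ 0.5383 -0.1329  0.0585]
[ 0.5784 -0.1264  0.0574]
[ 0.6175 -0.1207  0.0576]
time_s: 10.15
position: [0.5485, -0.1296, 0.0457]
eef_rot: [-3.136, -0.186, 0.001]
ft_force: [-0.2, -0.1, -1.2]
finger_gap: 0.0614
```

```bash
python3 -m pendant '[0,0,0.001,0,0,0,0.4,0,0,0.002,0,0,0,0.4,0,0,0.002,0,0,0,0.4]';python3 -m pendant '[0,0,0.001,0,0,0,0.4,0,0,0.001,0,0,0,0.4,0,0,0.001,0,0,0,0.4]'
```

```text
time_s: 10.4
position: [0.5487, -0.1296, 0.044]
eef_rot: [-3.136, -0.186, 0.0]
ft_force: [-0.4, -0.4, -1.1]
finger_gap: 0.0615
time_s: 10.65
position: [0.5489, -0.1297, 0.0434]
eef_rot: [3.136, 0.187, 0.0]
ft_force: [-1.4, 0.0, 2.8]
finger_gap: 0.0616
```

Contact at z=0.0434 with 2.8 N. I'll release to 72 mm and lift straight up.

```bash
python3 -m pendant '[0,0,0,0,0,0,0.77,0,0,0,0,0,0,0.77,0,0,0,0,0,0,0.77,0,0,0,0,0,0,0.77]';python3 -m pendant '[0,0,-0.02,0,0,0,0.77,0,0,-0.05,0,0,0,0.77,0,0,-0.08,0,0,0,0.77,0,0,-0.12,0,0,0,0.5,0,0,-0.13,0,0,0,0,0,-0.1,-0.13,0,0,0,0,0,-0.1,-0.13,0,0,0,0,0,-0.1,-0.13,0,0,0,0]'
python3 -c "
from h import *
go(.6177,.2301,.15,-4)
c=cap('scene');save('s9',cv2.resize(c['img'][180:310,130:330],None,fx=3.8,fy=3.8,interpolation=cv2.INTER_CUBIC));quad(c,(222,235,268,282),.041)"
```

```text
time_s: 10.98
position: [0.5487, -0.1297, 0.0431]
eef_rot: [-3.136, -0.186, 0.0]
ft_force: [0.1, 1.0, -1.5]
finger_gap: 0.0719
time_s: 11.65
position: [0.5364, -0.027, 0.1735]
eef_rot: [-3.134, -0.187, -0.001]
ft_force: [0.4, 1.1, -0.1]
finger_gap: 0.0431
shift [0.1112, -0.2456, 0.024] rot [-0.0016, -0.0007, 0.1891] dist 0.271 curyaw 6.83
quad [array([ 576.4, -127.1]), array([130.1,  68.7]), np.float64(7.0)] 1024.5
```

View pics/s9.png

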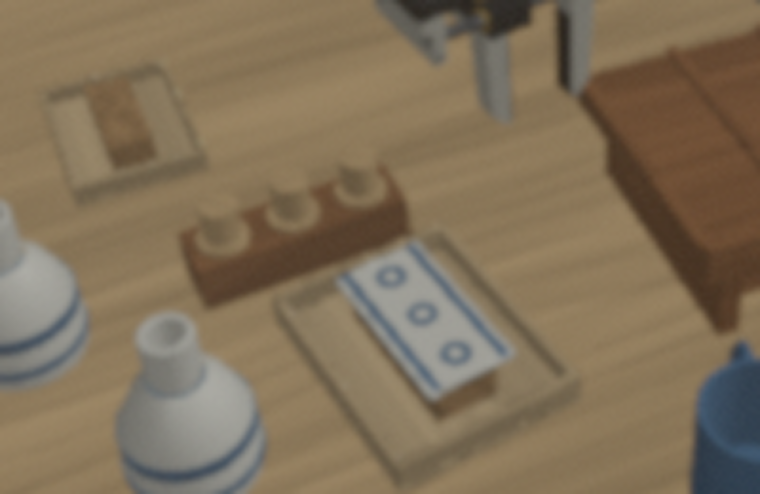

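Tile 1 sits square on the bed (centre 576,-127, yaw 7°). Next is tile B.

```bash
python3 -m pendant '[0.111,-0.245,0.024,0,0,0.189,0,0.111,-0.245,0.024,0,0,0.189,0,0.111,-0.245,0.024,0,0,0.189,0,0.111,-0.245,0.024,0,0,0.189,0,0.111,-0.245,0.024,0,0,0.189,0,0.111,-0.245,0.024,0,0,0.189,0,0.111,-0.245,0.024,0,0,0.189,0,0.111,-0.245,0.024,0,0,0.189,0,0.111,-0.245,0.024,0,0,0.189,0,0.111,-0.245,0.024,0,0,0.189,0]'
python3 -c "
from h import *
go(.6177,.2301,.102,-4)"
```

```text
time_s: 12.53
position: [0.618, 0.2253, 0.1486]
eef_rot: [3.139, -0.11, -0.001]
ft_force: [-0.4, 0.1, 0.9]
finger_gap: 0.0005
shift [-0.0006, -0.0048, 0.0466] rot [0.0008, 0.0006, -0.0002] dist 0.047 curyaw -4.01
```

```bash
python3 -m pendant '[0,-0.005,0.02,0,0,0,0,0,-0.005,0.035,0,0,0,0,0,-0.005,0.044,0,0,0,0,0,-0.005,0.044,0,0,0,0,0,-0.005,0.044,0,0,0,0]'
python3 -c "
from h import *
go(.6177,.2301,.102,-4)"
```

```text
time_s: 12.95
position: [0.6181, 0.2298, 0.1049]
eef_rot: [3.139, -0.112, -0.002]
ft_force: [0.3, 0.8, 0.6]
finger_gap: 0.0002
shift [-0.0005, -0.0003, 0.0029] rot [0.0006, 0.0011, -0.0017] dist 0.003 curyaw -4.1
```

```bash
python3 -m pendant '[0,0,0.003,0,0,0,0,0,0,0.003,0,0,0,0]'
python3 -m pendant '[-0.006,0,0,0,0,0,0,-0.012,0,0,0,0,0,0,-0.018,0,0,0,0,0,0,-0.024,0,0,0,0,0,0,-0.030,0,0,0,0,0,0,-0.036,0,0,0,0,0,0,-0.042,0,0,0,0,0,0,-0.048,0,0,0,0,0,0,-0.054,0,0,0,0,0,0,-0.060,0,0,0,0,0,0,-0.066,0,0,0,0,0,0,-0.072,0,0,0,0,0,0]'
python3 -c "
from h import *
c=cap('top');save('t10',cv2.resize(c['img'][150:260,140:290],None,fx=5,fy=5,interpolation=cv2.INTER_CUBIC))
c=cap('scene');save('s10',cv2.resize(c['img'][150:280,230:450],None,fx=3.5,fy=3.5,interpolation=cv2.INTER_CUBIC))"
```

```text
time_s: 13.12
position: [0.6191, 0.2308, 0.1031]
eef_rot: [-3.139, 0.111, -0.002]
ft_force: [-0.6, 0.2, -0.8]
finger_gap: 0.0007
time_s: 14.12
position: [0.546, 0.2361, 0.1021]
eef_rot: [-3.14, 0.11, -0.0]
ft_force: [0.9, -0.0, 0.4]
finger_gap: 0.0004
```

View pics/t10.png

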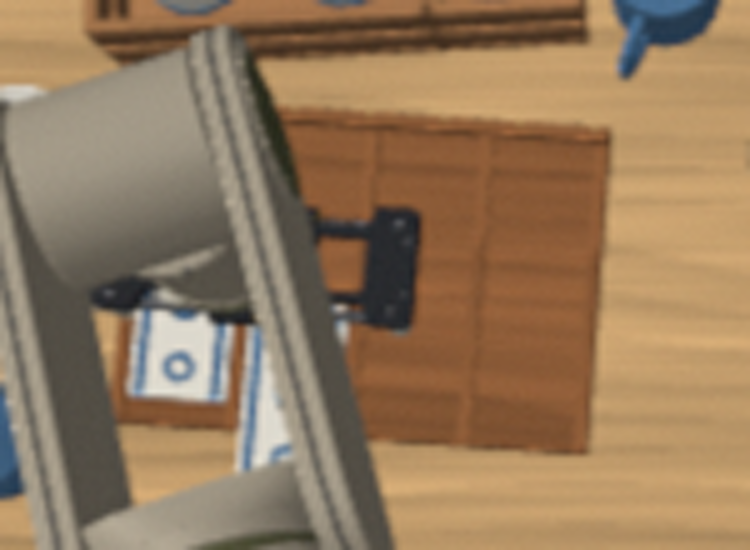

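View pics/s10.png

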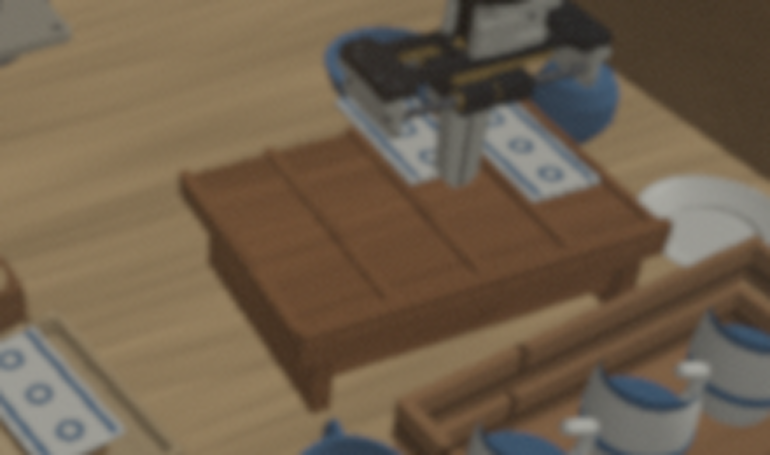

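```bash
python3 -m pendant '[-0.004,0,0,0,0,0,0,-0.008,0,0,0,0,0,0,-0.010,0,0,0,0,0,0,-0.012,0,0,0,0,0,0,-0.012,0,0,0,0,0,0,-0.008,0,0,0,0,0,0,-0.004,0,-0.01,0,0,0,0,-0.004,0,-0.05,0,0,0,0.5,-0.004,0,-0.07,0,0,0,1,0.1,0,-0.08,0,0,0,1,0.1,0,-0.08,0,0,0,1,0.1,0,-0.08,0,0,0,1]'; python3 -c "
from h import *
c=cap('scene');save('s11',cv2.resize(c['img'][150:280,230:450],None,fx=3.5,fy=3.5,interpolation=cv2.INTER_CUBIC))
quad(c,(322,165,370,206),.080)
go(.4435,.238,.17,-4)"
```

```text
time_s: 15.22
position: [0.6504, 0.2283, 0.1847]
eef_rot: [-3.139, 0.111, -0.007]
ft_force: [0.7, 0.3, 0.2]
finger_gap: 0.0293
quad [array([454.3, 249.9]), array([110.8, 176.9]), np.float64(64.7)] 896.0
shift [-0.2089, 0.0046, 0.0129] rot [-0.0006, -0.0047, -0.0025] dist 0.209 curyaw -4.14
```

View pics/s11.png

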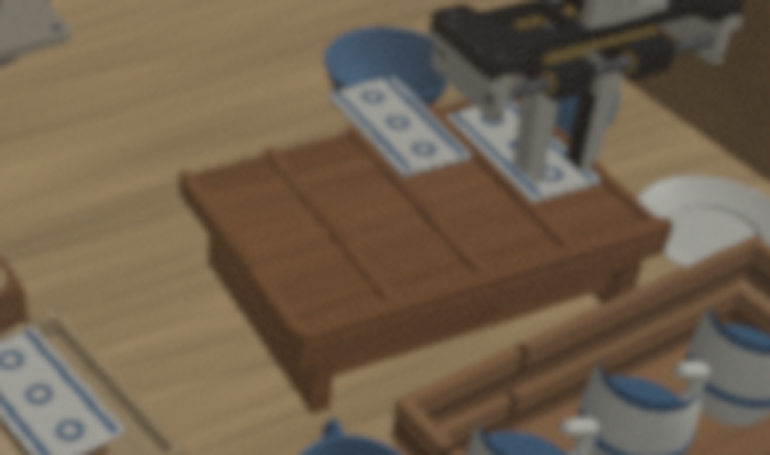

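```bash
python3 - <<'E'
from h import *
c=cap('scene')
for p in [(373,96),(399,122),(425,149),(333,97),(391,80),(470,155),(405,174),(352,132)]: print(p,ray(c,230+p[0]/3.5,150+p[1]/3.5,.080).round(4))
E
```

```text
(373, 96) [0.4283 0.2417 0.08  ]
(399, 122) [0.4693 0.2393 0.08  ]
(425, 149) [0.5093 0.2363 0.08  ]
(333, 97) [0.4141 0.2115 0.08  ]
(391, 80) [0.4154 0.2685 0.08  ]
(470, 155) [0.5321 0.2628 0.08  ]
(405, 174) [0.5288 0.2037 0.08  ]
(352, 132) [0.4633 0.1981 0.08  ]
```

```bash
python3 -m pendant '[-0.209,0.004,0.013,0,-0.004,-0.002,1,-0.209,0.004,0.013,0,-0.004,-0.002,1,-0.209,0.004,0.013,0,-0.004,-0.002,1,-0.209,0.004,0.013,0,-0.004,-0.002,1,-0.209,0.004,0.013,0,-0.004,-0.002,1,-0.209,0.004,0.013,0,-0.004,-0.002,1,-0.209,0.004,0.013,0,-0.004,-0.002,1,-0.209,0.004,0.013,0,-0.004,-0.002,1]'; python3 -c "
from h import *
go(.4435,.238,.083,-4)"
```

```text
time_s: 15.98
position: [0.438, 0.2401, 0.1702]
eef_rot: [-3.139, 0.106, 0.003]
ft_force: [0.3, -0.0, 0.5]
finger_gap: 0.0902
shift [0.0058, 0.0018, 0.0872] rot [-0.0009, 0.002, 0.0024] dist 0.087 curyaw -3.86
```

```bash
python3 -m pendant '[0.005,0,0.03,0,0,0,1,0.005,0,0.06,0,0,0,1,0.005,0,0.08,0,0,0,1,0.005,0,0.087,0,0,0,1,0.005,0,0.087,0,0,0,1,0.005,0,0.087,0,0,0,1]'; python3 -c "
from h import *
go(.4435,.240,.083,-4)
c=cap('scene');save('s12',cv2.resize(c['img'][150:280,230:450],None,fx=3.5,fy=3.5,interpolation=cv2.INTER_CUBIC))"
```

```text
time_s: 16.48
position: [0.4435, 0.2396, 0.083]
eef_rot: [-3.139, 0.108, 0.005]
ft_force: [0.8, 0.3, 0.1]
finger_gap: 0.0931
shift [-0.0, -0.0004, 0.0] rot [-0.0003, 0.0034, 0.001] dist 0.0 curyaw -3.94
```

View pics/s12.png

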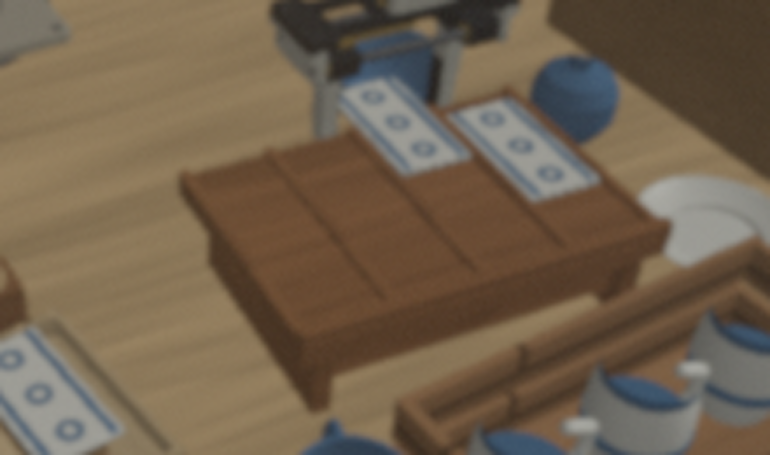

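The fingers straddle the tile at crop (325,100) and (447,75), so I'll grip and lift.

```bash
python3 -m pendant '[0,0,0,0,0,0,0.6,0,0,0,0,0,0,0.6,0,0,0,0,0,0,0.6,0,0,0,0,0,0,0.6,0,0,0,0,0,0,0.6,0,0,0,0,0,0,0.4,0,0,0,0,0,0,0.4,0,0,0,0,0,0,0.4]';python3 -m pendant '[0,0,-0.01,0,0,0,0.4,0,0,-0.03,0,0,0,0.4,0,0,-0.05,0,0,0,0.4,0,0,-0.06,0,0,0,0.4,0,0,-0.06,0,0,0,0.4]'; python3 -c "
from h import *
c=cap('scene');save('s13',cv2.resize(c['img'][150:280,230:450],None,fx=3.5,fy=3.5,interpolation=cv2.INTER_CUBIC))
go(.5499,-.1299,.16,6.8)"
```

```text
time_s: 17.2
position: [0.4424, 0.2396, 0.0824]
eef_rot: [-3.139, 0.107, 0.006]
ft_force: [-0.4, 0.8, 1.6]
finger_gap: 0.0614
time_s: 17.62
position: [0.4443, 0.2402, 0.1453]
eef_rot: [-3.138, 0.107, -0.001]
ft_force: [-0.0, 0.5, -0.9]
finger_gap: 0.0617
shift [0.1314, 0.3616, -0.0171] rot [-0.0014, 0.0011, -0.1869] dist 0.385 curyaw -3.91
```

View pics/s13.png

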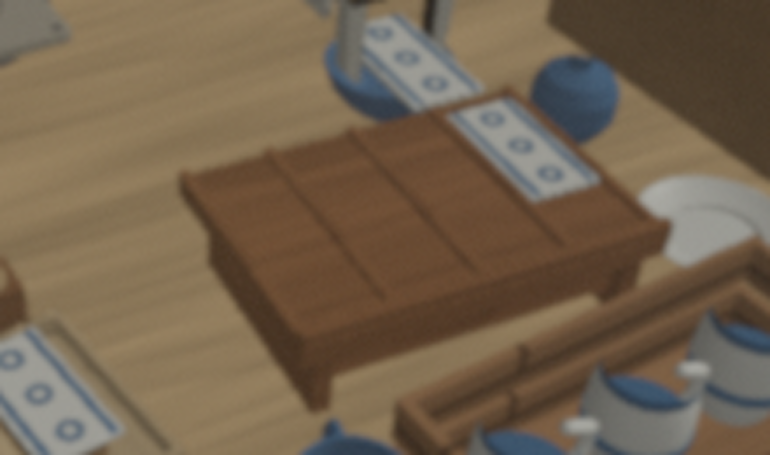

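```bash
python3 -m pendant '[0.01,0.03,-0.017,0,0,-0.02,0.4,0.02,0.065,-0.017,0,0,-0.04,0.4,0.035,0.10,-0.017,0,0,-0.06,0.4,0.05,0.135,-0.017,0,0,-0.07,0.4,0.065,0.17,-0.017,0,0,-0.09,0.4,0.08,0.205,-0.017,0,0,-0.11,0.4,0.09,0.24,-0.017,0,0,-0.13,0.4,0.1,0.275,-0.017,0,0,-0.15,0.4,0.115,0.31,-0.017,0,0,-0.17,0.4,0.125,0.34,-0.017,0,0,-0.187,0.4,0.131,0.36,-0.017,0,0,-0.187,0.4,0.131,0.361,-0.017,0,0,-0.187,0.4]'
python3 -m pendant '[0,0,0.03,0,0,0,0.4,0,0,0.06,0,0,0,0.4,0,0,0.08,0,0,0,0.4,0,0,0.09,0,0,0,0.4,0,0,0.09,0,0,0,0.4]';python3 -c "
from h import *
c=cap('scene');save('s14',cv2.resize(c['img'][180:310,130:330],None,fx=3.8,fy=3.8,interpolation=cv2.INTER_CUBIC))
go(.5499,-.1299,.0505,6.8)"
```

```text
time_s: 18.67
position: [0.5482, -0.1334, 0.1568]
eef_rot: [3.136, 0.181, -0.009]
ft_force: [0.3, 0.5, -0.9]
finger_gap: 0.0612
time_s: 19.08
position: [0.5462, -0.1287, 0.0658]
eef_rot: [-3.134, -0.187, 0.013]
ft_force: [0.0, 0.5, 1.1]
finger_gap: 0.0611
shift [0.0028, 0.0016, 0.0166] rot [-0.0022, 0.0066, 0.0004] dist 0.017 curyaw 6.82
```

View pics/s14.png

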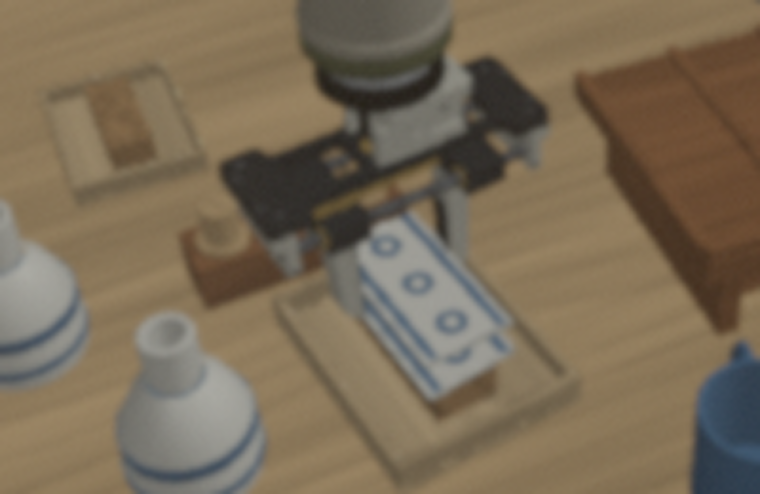

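```bash
python3 - <<'E'
from h import *
c=cap('scene')
for p,z in [((386,245),.0625),((418,283),.0625),((453,321),.0625),((391,276),.041),((423,314),.041),((457,353),.041)]: print(ray(c,130+p[0]/3.8,180+p[1]/3.8,z).round(4))
st();go(.5499,-.1299,.0505,6.8)
E
```

```text
[ 0.5304 -0.1304  0.0625]
[ 0.5713 -0.1256  0.0625]
[ 0.6109 -0.1194  0.0625]
[ 0.5372 -0.1315  0.041 ]
[ 0.5778 -0.1264  0.041 ]
[ 0.6175 -0.1209  0.041 ]
{'time_s': 19.1833, 'position': [0.5478, -0.1289, 0.068], 'eef_rot': [-3.1348, -0.187, 0.0081], 'ft_force': [0.0009, 0.5965, -0.6757], 'finger_gap': 0.0619, 'joints': [-0.3217, 0.1907, 1.7553, -0.0008, 1.2009, 1.1302]}
shift [0.0021, 0.0013, 0.0175] rot [-0.0015, 0.0051, 0.0005] dist 0.018 curyaw 6.83
```

```bash
python3 -m pendant '[0.0055,0.001,0.003,0,0.005,0,0.4,0.0055,0.001,0.006,0,0.005,0,0.4,0.0055,0.001,0.009,0,0.005,0,0.4,0.0055,0.001,0.012,0,0.005,0,0.4,0.0055,0.001,0.015,0,0.005,0,0.4,0.0055,0.001,0.0165,0,0.005,0,0.4,0.0055,0.001,0.0165,0,0.005,0,0.4,0.0055,0.001,0.0165,0,0.005,0,0.4]';python3 -c "
from h import *
st()
c=cap('scene');save('s15',cv2.resize(c['img'][180:310,130:330],None,fx=3.8,fy=3.8,interpolation=cv2.INTER_CUBIC))
go(.5535,-.1297,.0505,6.8)"
```

```text
time_s: 19.85
position: [0.5562, -0.1298, 0.0614]
eef_rot: [-3.135, -0.188, -0.007]
ft_force: [-34.2, 11.3, 73.6]
finger_gap: 0.0616
{'time_s': 19.85, 'position': [0.5562, -0.1298, 0.0614], 'eef_rot': [-3.1354, -0.1878, -0.0074], 'ft_force': [-34.1646, 11.323, 73.6402], 'finger_gap': 0.0616, 'joints': [-0.3204, 0.2119, 1.7442, 0.0025, 1.1813, 1.1297]}
shift [-0.0027, -0.0004, 0.0109] rot [-0.0003, -0.0047, 0.0011] dist 0.011 curyaw 6.86
```

View pics/s15.png

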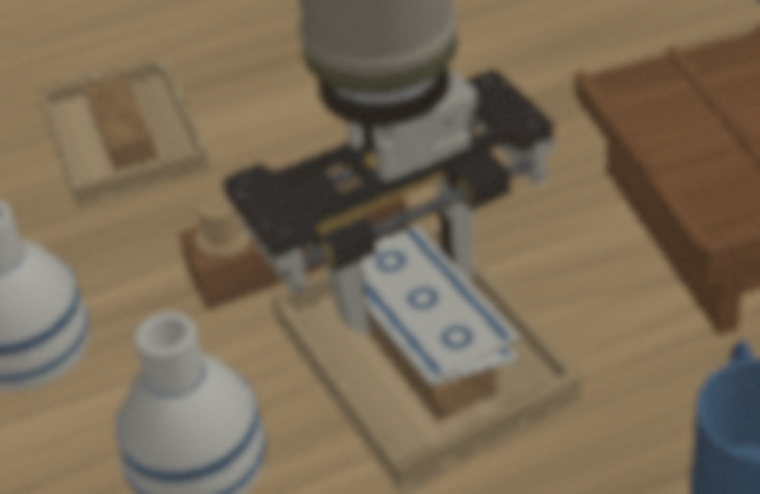

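73.6 N is not normal: the fingertips reach 19 mm below the grip and are catching the edges of the equally wide lower tile. I'll back straight up.

```bash
python3 -m pendant '[-0.003,0,-0.012,0,0,0,0.4,-0.003,0,-0.025,0,0,0,0.4,-0.003,0,-0.04,0,0,0,0.4,-0.003,0,-0.04,0,0,0,0.4]';python3 -c "
from h import *
st()
c=cap('scene');save('s16',cv2.resize(c['img'][180:310,130:330],None,fx=3.8,fy=3.8,interpolation=cv2.INTER_CUBIC))
P=pts(c)
np.save('P.npy',P)"
```

```text
time_s: 20.23
position: [0.5529, -0.131, 0.0955]
eef_rot: [3.135, 0.186, 0.009]
ft_force: [0.9, 0.9, -0.1]
finger_gap: 0.061
{'time_s': 20.2333, 'position': [0.5529, -0.131, 0.0955], 'eef_rot': [3.1348, 0.1864, 0.0094], 'ft_force': [0.8885, 0.9219, -0.0887], 'finger_gap': 0.061, 'joints': [-0.3236, 0.16, 1.7348, 0.0012, 1.2408, 1.128]}
```

View pics/s16.png

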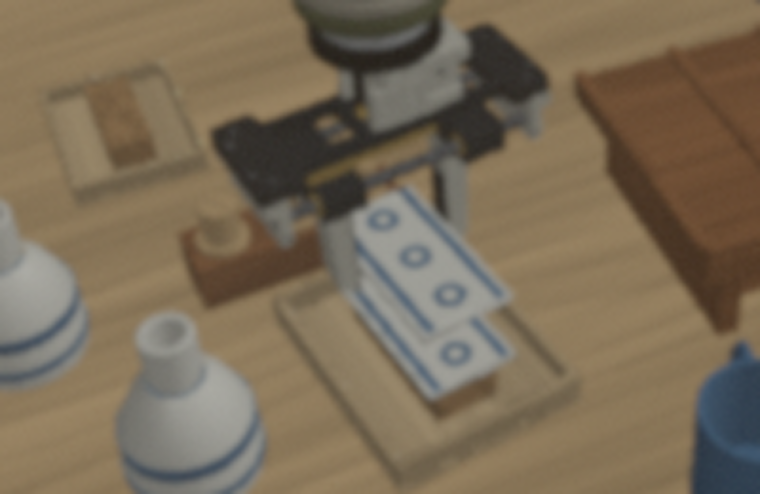

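```bash
python3 - <<'E'
from h import *
c=cap('scene');P=pts(c)
for p in [(383,220),(415,257),(451,295)]:
    q=(130+p[0]/3.8,180+p[1]/3.8); print(ray(c,q[0],q[1],.092).round(4), np.nanmedian(P[int(q[1])-1:int(q[1])+3,int(q[0])-1:int(q[0])+3,2]).round(4))
go(.4424,.2396,.15,-4)
st()
E
```

```text
[ 0.5383 -0.1331  0.092 ] 0.0912
[ 0.5779 -0.1283  0.092 ] 0.0914
[ 0.6172 -0.1219  0.092 ] 0.0916
shift [-0.0642, -0.3805, -0.0578] rot [-0.0002, -0.0026, 0.1886] dist 0.39 curyaw 6.81
{'time_s': 20.3333, 'position': [0.5514, -0.1306, 0.0924], 'eef_rot': [-3.1359, -0.1865, -0.004], 'ft_force': [-1.2142, 0.7003, -1.2808], 'finger_gap': 0.0611, 'joints': [-0.3236, 0.1629, 1.7377, 0.0012, 1.2387, 1.128]}
```

```bash
python3 -m pendant '[0,-0.005,-0.04,0,0,0.02,0.4,-0.005,-0.03,-0.06,0,0,0.04,0.4,-0.01,-0.07,-0.06,0,0,0.06,0.4,-0.015,-0.105,-0.06,0,0,0.08,0.4,-0.02,-0.14,-0.06,0,0,0.1,0.4,-0.03,-0.175,-0.06,0,0,0.12,0.4,-0.035,-0.21,-0.06,0,0,0.14,0.4,-0.04,-0.245,-0.06,0,0,0.16,0.4,-0.045,-0.28,-0.06,0,0,0.17,0.4,-0.055,-0.315,-0.06,0,0,0.188,0.4,-0.06,-0.35,-0.06,0,0,0.188,0.4,-0.064,-0.38,-0.06,0,0,0.188,0.4]';python3 -c "
from h import *
go(.4424,.2396,.12,-4)"
```

```text
time_s: 21.33
position: [0.4404, 0.2411, 0.1507]
eef_rot: [-3.139, 0.108, 0.002]
ft_force: [-0.6, 0.0, -1.1]
finger_gap: 0.0612
shift [0.0022, 0.0013, 0.0307] rot [-0.0003, 0.0011, 0.0009] dist 0.031 curyaw -3.95
```

```bash
python3 -m pendant '[0.002,0.001,0.02,0,0,0,0.4,0.002,0.001,0.04,0,0,0,0.4,0.002,0.001,0.055,0,0,0,0.4,0.002,0.001,0.06,0,0,0,0.4,0.002,0.001,0.06,0,0,0,0.4,0.002,0.001,0.06,0,0,0,0.4]';python3 -c "
from h import *
go(.4424,.2396,.083,-4)
c=cap('scene');save('s17',cv2.resize(c['img'][150:280,230:450],None,fx=3.5,fy=3.5,interpolation=cv2.INTER_CUBIC))"
```

```text
time_s: 21.83
position: [0.4438, 0.238, 0.0919]
eef_rot: [-3.139, 0.109, 0.0]
ft_force: [-0.1, 0.6, -0.5]
finger_gap: 0.0615
shift [-0.0016, -0.0015, 0.0089] rot [-0.0004, 0.0003, 0.0004] dist 0.009 curyaw -3.98
```

View pics/s17.png

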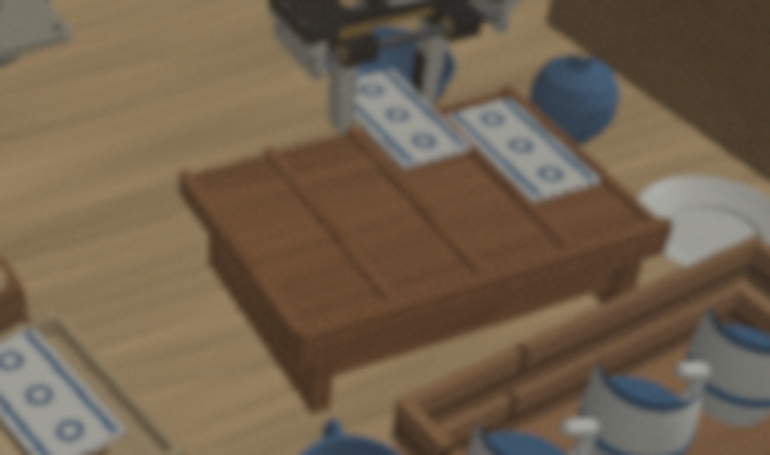

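```bash
python3 -m pendant '[-0.001,-0.0015,0.003,0,0,0,0.4,-0.001,-0.0015,0.006,0,0,0,0.4,-0.001,-0.0015,0.008,0,0,0,0.4,-0.001,-0.0015,0.008,0,0,0,0.4]';python3 -c "
from h import *
st()
c=cap('scene')
for p in [(371,95),(398,121),(424,148)]: print(ray(c,230+p[0]/3.5,150+p[1]/3.5,.08).round(4))
save('s18',cv2.resize(c['img'][150:280,230:450],None,fx=3.5,fy=3.5,interpolation=cv2.INTER_CUBIC))"
```

```text
time_s: 22.22
position: [0.4432, 0.2397, 0.0841]
eef_rot: [-3.139, 0.109, -0.002]
ft_force: [-0.3, -0.0, -0.2]
finger_gap: 0.0613
{'time_s': 22.2167, 'position': [0.4432, 0.2397, 0.0841], 'eef_rot': [-3.1388, 0.1087, -0.0016], 'ft_force': [-0.308, -0.0129, -0.2254], 'finger_gap': 0.0613, 'joints': [0.3938, 0.0097, 1.9171, 0.0004, 1.2135, 2.0337]}
[0.4263 0.241  0.08  ]
[0.4677 0.2394 0.08  ]
[0.5078 0.2364 0.08  ]
```

View pics/s18.png

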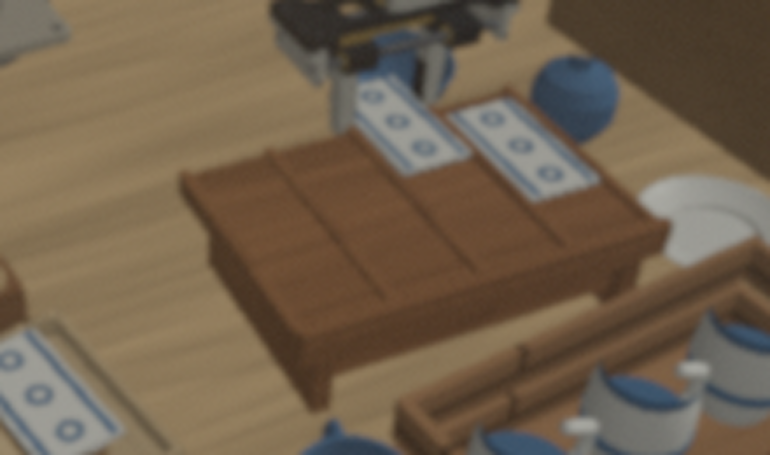

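```bash
python3 -m pendant '[0,0,0.001,0,0,0,0.4,0,0,0.002,0,0,0,0.4,0,0,0.002,0,0,0,0.4]';python3 -c "
from h import *
st()"
```

```text
time_s: 22.52
position: [0.4434, 0.2399, 0.0824]
eef_rot: [-3.139, 0.109, -0.002]
ft_force: [0.6, 0.0, 0.6]
finger_gap: 0.0614
{'time_s': 22.5167, 'position': [0.4434, 0.2399, 0.0824], 'eef_rot': [-3.1386, 0.1087, -0.0021], 'ft_force': [0.6169, 0.0119, 0.5862], 'finger_gap': 0.0614, 'joints': [0.3938, 0.0123, 1.9179, 0.0004, 1.2097, 2.0337]}
```

```bash
python3 -m pendant '[0,0,0.001,0,0,0,0.4,0,0,0.001,0,0,0,0.4]';python3 -m pendant '[0,0,0,0,0,0,0.72,0,0,0,0,0,0,0.72,0,0,0,0,0,0,0.72,0,0,-0.008,0,0,0,0.72,0,0,-0.0155,0,0,0,0.72,0,0,-0.0155,0,0,0,0.72,0,0,-0.0155,0,0,0,0.72]';python3 -c "
from h import *
c=cap('scene')
go(.4435,.240,.0985,-4)
save('s19',cv2.resize(c['img'][150:280,230:450],None,fx=3.5,fy=3.5,interpolation=cv2.INTER_CUBIC))"
```

```text
time_s: 22.68
position: [0.4434, 0.2399, 0.0821]
eef_rot: [-3.139, 0.109, -0.002]
ft_force: [-3.2, -1.3, 8.2]
finger_gap: 0.061
time_s: 23.27
position: [0.444, 0.2401, 0.0979]
eef_rot: [-3.138, 0.109, -0.004]
ft_force: [0.5, 0.5, 0.6]
finger_gap: 0.0671
shift [-0.0001, -0.0, -0.0011] rot [-0.0014, -0.002, 0.0007] dist 0.001 curyaw -3.96
```

View pics/s19.png

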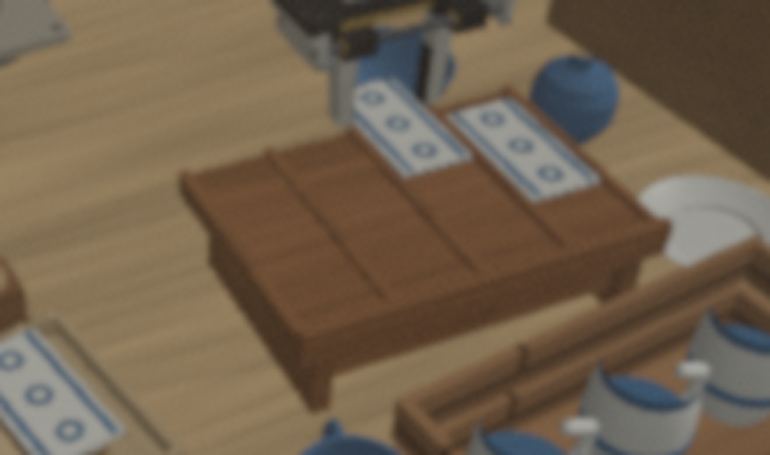

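```bash
python3 -m pendant '[0,0,-0.001,0,0,0,0.72,0,0,-0.001,0,0,0,0.5,0,0,-0.001,0,0,0,0.4,0,0,-0.001,0,0,0,0.4,0,0,-0.001,0,0,0,0.4,0,0,-0.001,0,0,0,0.4]';python3 -m pendant '[0,0,-0.005,0,0,0,0.4,0,0,-0.02,0,0,0,0.4,0,0,-0.04,0,0,0,0.4,0,0,-0.05,0,0,0,0.4,0,0,-0.05,0,0,0,0.4]';python3 -c "
from h import *
c=cap('scene')
go(.5502,-.1306,.17,6.8)
save('s20',cv2.resize(c['img'][150:280,230:450],None,fx=3.5,fy=3.5,interpolation=cv2.INTER_CUBIC))"
```

```text
time_s: 23.82
position: [0.4431, 0.2398, 0.0977]
eef_rot: [-3.139, 0.109, -0.001]
ft_force: [-0.6, -0.5, 0.9]
finger_gap: 0.0613
time_s: 24.23
position: [0.445, 0.2405, 0.1509]
eef_rot: [-3.137, 0.108, -0.009]
ft_force: [0.5, -0.2, -1.0]
finger_gap: 0.061
shift [0.1314, 0.3625, -0.0211] rot [-0.0021, -0.0041, -0.1879] dist 0.386 curyaw -3.97
```

View pics/s20.png

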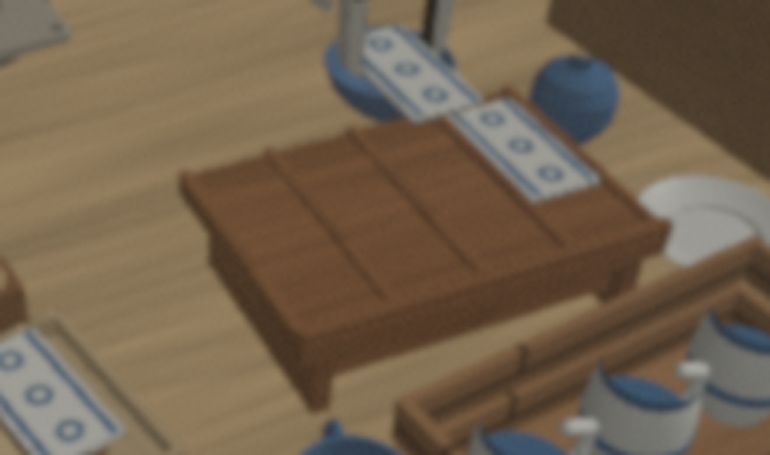

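```bash
python3 -m pendant '[0.01,0.03,-0.02,0,0,-0.02,0.4,0.02,0.065,-0.02,0,0,-0.04,0.4,0.035,0.10,-0.02,0,0,-0.06,0.4,0.05,0.135,-0.02,0,0,-0.07,0.4,0.065,0.17,-0.02,0,0,-0.09,0.4,0.08,0.205,-0.02,0,0,-0.11,0.4,0.09,0.24,-0.02,0,0,-0.13,0.4,0.1,0.275,-0.02,0,0,-0.15,0.4,0.115,0.31,-0.02,0,0,-0.17,0.4,0.125,0.34,-0.02,0,0,-0.187,0.4,0.131,0.36,-0.02,0,0,-0.187,0.4,0.131,0.361,-0.02,0,0,-0.187,0.4]'
python3 -m pendant '[0,0,0.03,0,0,0,0.4,0,0,0.06,0,0,0,0.4,0,0,0.085,0,0,0,0.4,0,0,0.09,0,0,0,0.4,0,0,0.09,0,0,0,0.4,0,0,0.09,0,0,0,0.4]';python3 -c "
from h import *
c=cap('scene');save('s21',cv2.resize(c['img'][180:310,130:330],None,fx=3.8,fy=3.8,interpolation=cv2.INTER_CUBIC))
go(.5502,-.1306,.068,6.8);st()"
```

```text
time_s: 25.28
position: [0.5486, -0.1333, 0.166]
eef_rot: [-3.136, -0.179, 0.001]
ft_force: [0.6, 0.2, -0.4]
finger_gap: 0.0613
time_s: 25.78
position: [0.549, -0.1289, 0.0779]
eef_rot: [-3.135, -0.186, -0.001]
ft_force: [-0.0, 0.1, 0.2]
finger_gap: 0.0615
shift [0.0001, 0.0013, 0.0111] rot [-0.0, -0.0028, -0.0005] dist 0.011 curyaw 6.77
{'time_s': 25.8333, 'position': [0.5499, -0.1293, 0.0791], 'eef_rot': [-3.1359, -0.1856, -0.0044], 'ft_force': [0.5682, -0.288, 0.3086], 'finger_gap': 0.0612, 'joints': [-0.3224, 0.1746, 1.751, 0.0013, 1.2134, 1.1297]}
```

View pics/s21.png

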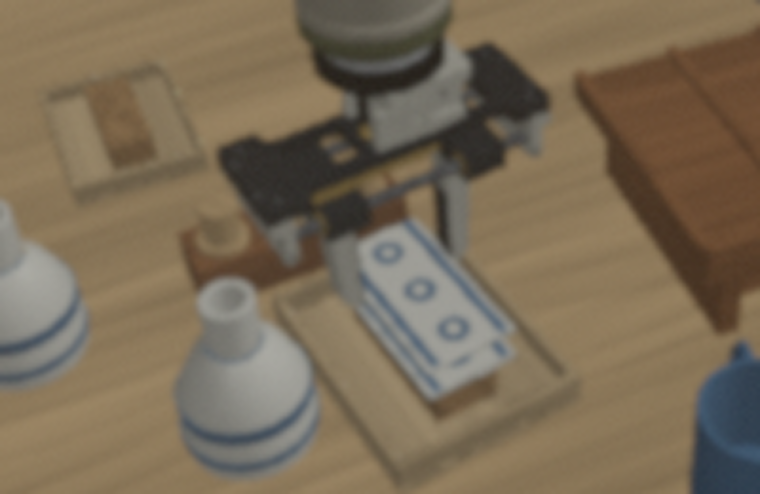

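The front bottle has been knocked towards the tray; its mouth is now at crop (227,297). The gripper body stays above 0.125 m against the 0.115 m rim, so it clears. I'll check the alignment.

```bash
python3 - <<'E'
from h import *
c=cap('scene')
f=lambda p,z: ray(c,130+p[0]/3.8,180+p[1]/3.8,z).round(4)
for p in [(387,253),(420,290),(454,328)]: print(f(p,.0605))
print("mouth",f((227,297),.115))
st()
E
```

```text
[ 0.5356 -0.132   0.0605]
[ 0.5757 -0.1262  0.0605]
[ 0.6147 -0.1205  0.0605]
mouth [ 0.5808 -0.244   0.115 ]
{'time_s': 25.8833, 'position': [0.5504, -0.1295, 0.0797], 'eef_rot': [3.1358, 0.1854, 0.0062], 'ft_force': [-0.0301, 0.301, -0.9633], 'finger_gap': 0.0614, 'joints': [-0.3225, 0.1741, 1.7505, 0.0013, 1.2132, 1.1297]}
```

```bash
python3 -m pendant '[0.002,0,0.003,0,0,0,0.4,0.002,0,0.006,0,0,0,0.4,0.002,0,0.009,0,0,0,0.4,0.002,0,0.01,0,0,0,0.4,0.002,0,0.01,0,0,0,0.4]';python3 -c "
from h import *
st()"
```

```text
time_s: 26.3
position: [0.5506, -0.129, 0.0672]
eef_rot: [-3.135, -0.185, -0.001]
ft_force: [0.1, -0.3, -0.4]
finger_gap: 0.0613
{'time_s': 26.3, 'position': [0.5506, -0.129, 0.0672], 'eef_rot': [-3.135, -0.1849, -0.0006], 'ft_force': [0.0561, -0.2914, -0.4373], 'finger_gap': 0.0613, 'joints': [-0.3216, 0.194, 1.753, 0.0012, 1.1946, 1.131]}
```

```bash
python3 -m pendant '[0.001,0,0.001,0,0,0,0.4,0.001,0,0.001,0,0,0,0.4]';python3 -m pendant '[0,0,0.001,0,0,0,0.4,0,0,0.001,0,0,0,0.4]'
```

```text
time_s: 26.47
position: [0.552, -0.129, 0.0664]
eef_rot: [-3.135, -0.185, -0.002]
ft_force: [0.4, -0.1, 0.4]
finger_gap: 0.0613
time_s: 26.63
position: [0.5521, -0.1292, 0.0659]
eef_rot: [-3.136, -0.185, -0.002]
ft_force: [-1.1, -0.9, 1.6]
finger_gap: 0.0611
```

```bash
python3 -m pendant '[0,0,0,0,0,0,0.76,0,0,0,0,0,0,0.76,0,0,0,0,0,0,0.76,0,0,0,0,0,0,0.76]';python3 -m pendant '[0,0,-0.02,0,0,0,0.77,0,0,-0.05,0,0,0,0.77,0,0,-0.08,0,0,0,0.77,0,0,-0.1,0,0,0,0.5,0,0,-0.11,0,0,0,0,0,-0.1,-0.11,0,0,0,0,0,-0.1,-0.11,0,0,0,0,0,-0.1,-0.11,0,0,0,0]'
python3 -c "
from h import *
go(.6241,.3022,.15,-4)
c=cap('scene');save('s22',cv2.resize(c['img'][180:310,130:330],None,fx=3.8,fy=3.8,interpolation=cv2.INTER_CUBIC));quad(c,(222,230,268,287),.046)"
```

```text
time_s: 26.97
position: [0.5519, -0.129, 0.0655]
eef_rot: [-3.135, -0.185, -0.001]
ft_force: [0.0, -0.1, 0.5]
finger_gap: 0.0706
time_s: 27.63
position: [0.5391, -0.0264, 0.1749]
eef_rot: [-3.133, -0.185, -0.0]
ft_force: [0.3, -0.4, -0.1]
finger_gap: 0.0429
shift [0.1232, -0.3162, 0.0258] rot [-0.0027, 0.0, 0.188] dist 0.34 curyaw 6.77
quad [array([ 579.4, -127.7]), array([134.5,  71.8]), np.float64(7.4)] 1124.0
```

View pics/s22.png

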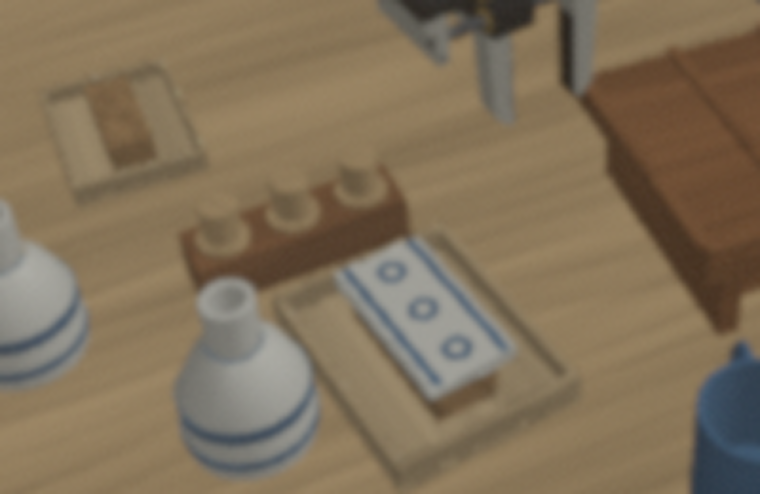

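The second tile is squarely on the first, motifs at (391,271), (423,308) and (457,347). Next is tile A.

```bash
python3 -m pendant '[0.123,-0.316,0.02,0,0,0.188,0,0.123,-0.316,0.02,0,0,0.188,0,0.123,-0.316,0.02,0,0,0.188,0,0.123,-0.316,0.02,0,0,0.188,0,0.123,-0.316,0.02,0,0,0.188,0,0.123,-0.316,0.02,0,0,0.188,0,0.123,-0.316,0.02,0,0,0.188,0,0.123,-0.316,0.02,0,0,0.188,0,0.123,-0.316,0.02,0,0,0.188,0,0.123,-0.316,0.02,0,0,0.188,0,0.123,-0.316,0.02,0,0,0.188,0,0.123,-0.316,0.02,0,0,0.188,0]'
python3 -c "
from h import *
go(.6241,.3022,.102,-4)
c=cap('scene');save('s23',cv2.resize(c['img'][150:280,230:450],None,fx=3.5,fy=3.5,interpolation=cv2.INTER_CUBIC))"
```

```text
time_s: 28.68
position: [0.625, 0.2968, 0.1554]
eef_rot: [3.139, -0.112, 0.0]
ft_force: [-0.1, -0.4, -0.2]
finger_gap: 0.0002
shift [-0.0013, -0.0054, 0.0534] rot [0.0002, -0.0001, -0.0014] dist 0.054 curyaw -4.08
```

View pics/s23.png

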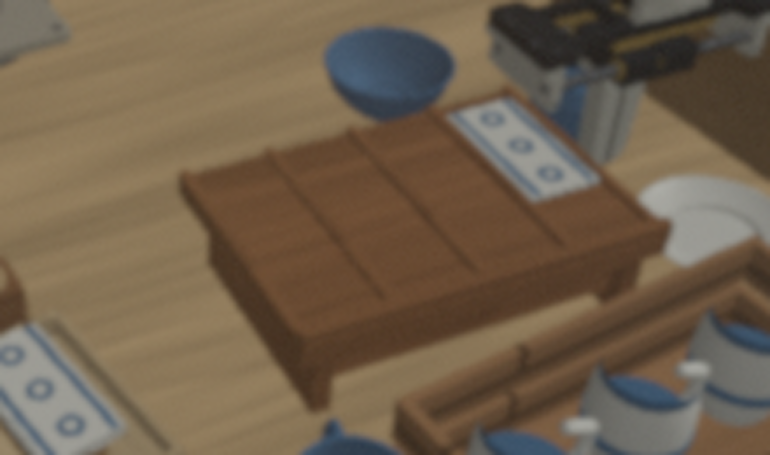

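```bash
python3 -m pendant '[-0.001,-0.005,0.02,0,0,0,0,-0.001,-0.005,0.04,0,0,0,0,-0.001,-0.005,0.05,0,0,0,0,-0.001,-0.005,0.051,0,0,0,0,-0.001,-0.005,0.051,0,0,0,0,-0.001,-0.005,0.051,0,0,0,0]'
python3 -c "
from h import *
go(.6241,.3022,.102,-4)"
```

```text
time_s: 29.23
position: [0.6252, 0.3031, 0.1063]
eef_rot: [-3.138, 0.111, -0.004]
ft_force: [0.4, 0.0, -0.0]
finger_gap: 0.0004
shift [-0.0011, 0.001, 0.0043] rot [-0.0015, -0.0022, -0.0012] dist 0.005 curyaw -4.07
```

```bash
python3 -m pendant '[0,0.001,0.003,0,0,0,0,0,0.001,0.003,0,0,0,0]'
python3 -m pendant '[-0.006,0,0,0,0,0,0,-0.012,0,0,0,0,0,0,-0.018,0,0,0,0,0,0,-0.024,0,0,0,0,0,0,-0.030,0,0,0,0,0,0,-0.036,0,0,0,0,0,0,-0.042,0,0,0,0,0,0,-0.048,0,0,0,0,0,0,-0.054,0,0,0,0,0,0,-0.060,0,0,0,0,0,0,-0.066,0,0,0,0,0,0,-0.072,0,0,0,0,0,0]'
python3 -c "
from h import *
c=cap('scene');save('s24',cv2.resize(c['img'][150:280,230:450],None,fx=3.5,fy=3.5,interpolation=cv2.INTER_CUBIC))"
```

```text
time_s: 29.4
position: [0.6251, 0.3025, 0.103]
eef_rot: [-3.138, 0.111, -0.004]
ft_force: [-0.5, -0.4, 0.2]
finger_gap: 0.0001
time_s: 30.4
position: [0.5522, 0.3077, 0.1021]
eef_rot: [-3.139, 0.11, -0.002]
ft_force: [1.8, -0.3, 1.4]
finger_gap: 0.0005
```

View pics/s24.png

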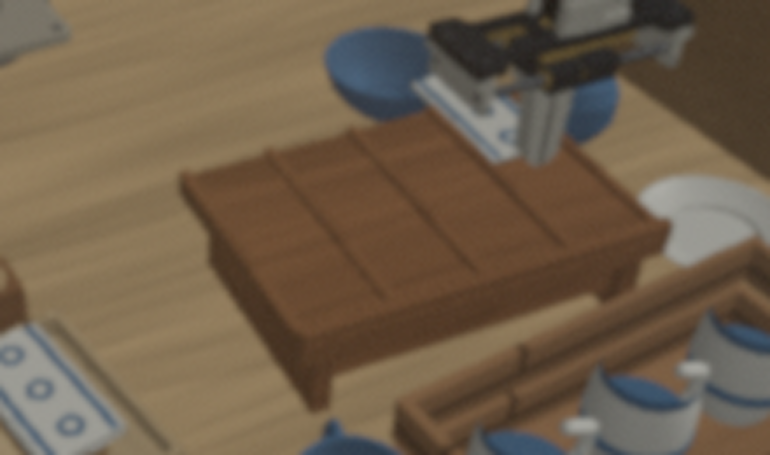

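```bash
python3 -m pendant '[-0.004,0,0,0,0,0,0,-0.008,0,0,0,0,0,0,-0.010,0,0,0,0,0,0,-0.012,0,0,0,0,0,0,-0.012,0,0,0,0,0,0,-0.008,0,0,0,0,0,0,-0.004,0,-0.01,0,0,0,0,-0.004,0,-0.05,0,0,0,0.5,-0.004,0,-0.07,0,0,0,0.9,0.1,0,-0.08,0,0,0,0.9,0.1,0,-0.08,0,0,0,0.9,0.1,0,-0.08,0,0,0,0.9]'; python3 -c "
from h import *
c=cap('scene');save('s25',cv2.resize(c['img'][150:280,230:450],None,fx=3.5,fy=3.5,interpolation=cv2.INTER_CUBIC))
go(.449,.314,.17,-4)"
```

```text
time_s: 31.45
position: [0.6562, 0.2996, 0.1844]
eef_rot: [-3.138, 0.112, -0.008]
ft_force: [0.2, -0.4, 0.6]
finger_gap: 0.029
shift [-0.2097, -0.0001, 0.0125] rot [-0.0015, -0.0049, -0.003] dist 0.21 curyaw -4.17
```

View pics/s25.png

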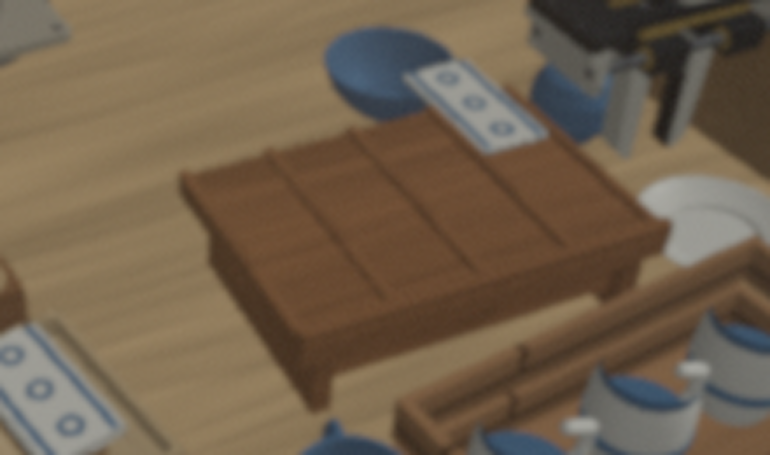

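```bash
python3 - <<'E'
from h import *
c=cap('scene')
for p in [(448,78),(475,103),(502,128)]: print(p,ray(c,230+p[0]/3.5,150+p[1]/3.5,.080).round(4))
E
python3 -m pendant '[-0.209,0,0.013,0,-0.004,-0.002,0.9,-0.209,0,0.013,0,-0.004,-0.002,0.9,-0.209,0,0.013,0,-0.004,-0.002,0.9,-0.209,0,0.013,0,-0.004,-0.002,0.9,-0.209,0,0.013,0,-0.004,-0.002,0.9,-0.209,0,0.013,0,-0.004,-0.002,0.9,-0.209,0,0.013,0,-0.004,-0.002,0.9,-0.209,0,0.013,0,-0.004,-0.002,0.9]'; python3 -c "
from h import *
go(.449,.314,.099,-4)"
```

```text
(448, 78) [0.4353 0.3127 0.08  ]
(475, 103) [0.4759 0.3101 0.08  ]
(502, 128) [0.5146 0.3076 0.08  ]
time_s: 32.22
position: [0.444, 0.3156, 0.1699]
eef_rot: [-3.138, 0.106, 0.002]
ft_force: [0.3, -0.4, 0.6]
finger_gap: 0.083
shift [0.0052, 0.0014, 0.0709] rot [-0.0018, 0.0015, 0.0025] dist 0.071 curyaw -3.86
```

```bash
python3 -m pendant '[0.0045,0.003,0.03,0,0,0,0.9,0.0045,0.003,0.055,0,0,0,0.9,0.0045,0.003,0.068,0,0,0,0.9,0.0045,0.003,0.07,0,0,0,0.9,0.0045,0.003,0.07,0,0,0,0.9,0.0045,0.003,0.07,0,0,0,0.9]'; python3 -c "
from h import *
go(.449,.312,.0988,-4)
c=cap('scene');save('s26',cv2.resize(c['img'][150:280,230:450],None,fx=3.5,fy=3.5,interpolation=cv2.INTER_CUBIC))"
```

```text
time_s: 32.72
position: [0.4491, 0.3124, 0.1002]
eef_rot: [-3.138, 0.108, 0.003]
ft_force: [0.3, 0.5, -0.6]
finger_gap: 0.0833
shift [-0.0001, 0.0004, 0.0014] rot [-0.0018, 0.0018, 0.0012] dist 0.001 curyaw -3.93
```

View pics/s26.png

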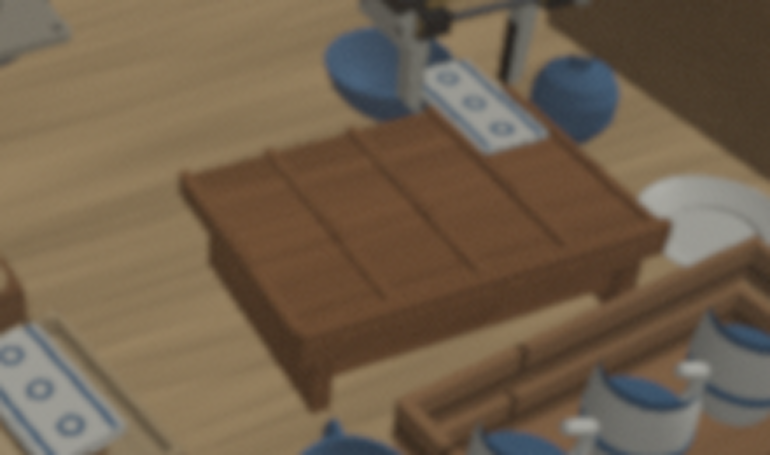

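```bash
python3 -m pendant '[0,0,0.002,0,0,0,0.9,0,0,0.002,0,0,0,0.75,0,0,0.002,0,0,0,0.6,0,0,0.002,0,0,0,0.4,0,0,0.002,0,0,0,0.4,0,0,0.002,0,0,0,0.4,0,0,0.002,0,0,0,0.4,0,0,0.002,0,0,0,0.4]'; python3 -m pendant '[0,0,-0.005,0,0,0,0.4,0,0,-0.02,0,0,0,0.4,0,0,-0.04,0,0,0,0.4,0,0,-0.055,0,0,0,0.4,0,0,-0.06,0,0,0,0.4]'; python3 -c "
from h import *
go(.5510,-.1305,.17,6.8)
c=cap('scene');save('s27',cv2.resize(c['img'][150:280,230:450],None,fx=3.5,fy=3.5,interpolation=cv2.INTER_CUBIC))"
```

```text
time_s: 33.43
position: [0.448, 0.3121, 0.0971]
eef_rot: [-3.138, 0.107, 0.004]
ft_force: [0.0, 0.5, 1.8]
finger_gap: 0.0614
time_s: 33.85
position: [0.4492, 0.3125, 0.1597]
eef_rot: [-3.137, 0.107, 0.0]
ft_force: [0.8, 0.8, -0.5]
finger_gap: 0.0613
shift [0.1317, 0.435, -0.0115] rot [-0.0027, -0.0001, -0.1869] dist 0.455 curyaw -3.91
```

View pics/s27.png

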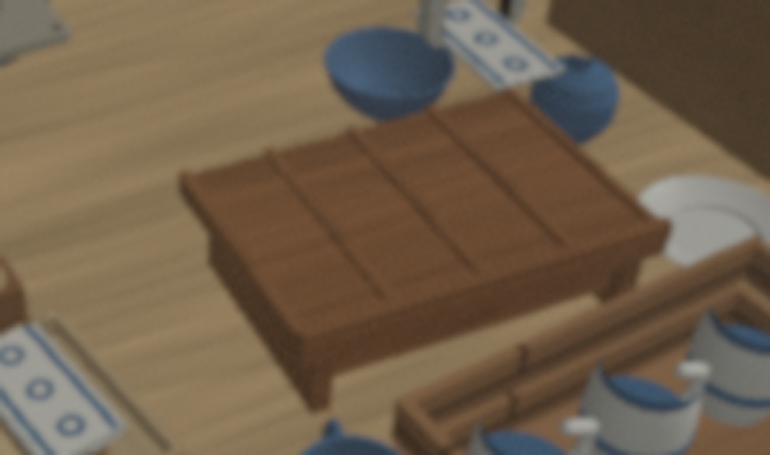

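```bash
python3 -m pendant '[0.01,0.03,-0.012,0,0,-0.02,0.4,0.02,0.065,-0.012,0,0,-0.04,0.4,0.03,0.10,-0.012,0,0,-0.06,0.4,0.04,0.135,-0.012,0,0,-0.07,0.4,0.05,0.17,-0.012,0,0,-0.08,0.4,0.06,0.21,-0.012,0,0,-0.1,0.4,0.07,0.25,-0.012,0,0,-0.12,0.4,0.085,0.29,-0.012,0,0,-0.14,0.4,0.1,0.33,-0.012,0,0,-0.16,0.4,0.115,0.37,-0.012,0,0,-0.187,0.4,0.13,0.41,-0.012,0,0,-0.187,0.4,0.132,0.435,-0.012,0,0,-0.187,0.4]'
python3 -c "
from h import *
go(.5510,-.1305,.085,6.8)"
```

```text
time_s: 34.9
position: [0.5505, -0.1344, 0.1668]
eef_rot: [-3.135, -0.185, 0.006]
ft_force: [-0.8, -0.4, -0.4]
finger_gap: 0.0618
shift [0.0013, -0.0037, 0.0818] rot [-0.0011, 0.0035, -0.0011] dist 0.082 curyaw 6.74
```

```bash
python3 -m pendant '[0.001,-0.001,0.03,0,0,0,0.4,0.001,-0.001,0.06,0,0,0,0.4,0.001,-0.001,0.08,0,0,0,0.4,0.001,-0.001,0.082,0,0,0,0.4,0.001,-0.001,0.082,0,0,0,0.4,0.001,-0.001,0.082,0,0,0,0.4]';python3 -c "
from h import *
c=cap('scene');save('s28',cv2.resize(c['img'][180:310,130:330],None,fx=3.8,fy=3.8,interpolation=cv2.INTER_CUBIC))
st()"
```

```text
time_s: 35.4
position: [0.5511, -0.1298, 0.0866]
eef_rot: [-3.135, -0.187, 0.004]
ft_force: [0.1, -1.1, -0.8]
finger_gap: 0.0611
{'time_s': 35.45, 'position': [0.5518, -0.13, 0.0876], 'eef_rot': [-3.1355, -0.187, 0.0014], 'ft_force': [-0.3738, -0.0697, -0.8597], 'finger_gap': 0.0616, 'joints': [-0.3219, 0.1724, 1.7365, 0.0001, 1.2337, 1.1297]}
```

View pics/s28.png

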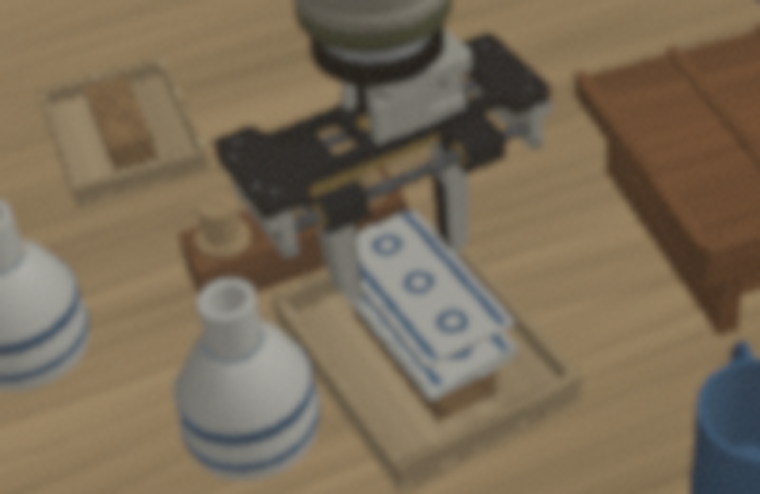

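```bash
python3 - <<'E'
from h import *
c=cap('scene')
f=lambda p,z: ray(c,130+p[0]/3.8,180+p[1]/3.8,z).round(4)
for p in [(386,244),(418,282),(453,320)]: print(f(p,.0698))
for p in [(391,271),(423,308),(457,347)]: print(f(p,.046))
st();go(.5510,-.1305,.074,6.8)
E
```

```text
[ 0.5369 -0.1324  0.0698]
[ 0.5774 -0.1277  0.0698]
[ 0.6166 -0.1215  0.0698]
[ 0.5378 -0.1314  0.046 ]
[ 0.5775 -0.126   0.046 ]
[ 0.6172 -0.1205  0.046 ]
{'time_s': 35.5, 'position': [0.5521, -0.1301, 0.088], 'eef_rot': [-3.1359, -0.187, 0.0001], 'ft_force': [0.9672, 0.4901, -0.0661], 'finger_gap': 0.0614, 'joints': [-0.3219, 0.1719, 1.7361, 0.0001, 1.2336, 1.1298]}
shift [-0.0012, 0.0002, 0.014] rot [-0.0001, 0.0, 0.0004] dist 0.014 curyaw 6.82
```

```bash
python3 -m pendant '[0,-0.0013,0.003,0,0,0,0.4,0,-0.0013,0.006,0,0,0,0.4,0,-0.0013,0.009,0,0,0,0.4,0,-0.0013,0.0115,0,0,0,0.4,0,-0.0013,0.0115,0,0,0,0.4,0,-0.0013,0.0115,0,0,0,0.4]'
```

```text
time_s: 36.0
position: [0.5503, -0.1285, 0.0742]
eef_rot: [-3.134, -0.186, 0.006]
ft_force: [0.1, -0.1, -1.1]
finger_gap: 0.061
```

```bash
python3 -m pendant '[0.0015,0,0.001,0,0,0,0.4,0.0015,0,0.002,0,0,0,0.4,0.0015,0,0.002,0,0,0,0.4]';python3 -m pendant '[0,0,0.001,0,0,0,0.4,0,0,0.001,0,0,0,0.4]'
```

```text
time_s: 36.25
position: [0.5521, -0.1284, 0.0724]
eef_rot: [-3.135, -0.186, 0.005]
ft_force: [0.5, 0.3, -1.9]
finger_gap: 0.061
time_s: 36.42
position: [0.552, -0.1284, 0.0714]
eef_rot: [-3.135, -0.186, 0.005]
ft_force: [-0.9, 0.3, -1.1]
finger_gap: 0.0613
```

```bash
python3 -m pendant '[0,0,0.001,0,0,0,0.4,0,0,0.001,0,0,0,0.4]'
```

```text
time_s: 36.58
position: [0.5523, -0.1286, 0.0709]
eef_rot: [-3.135, -0.186, 0.004]
ft_force: [-1.0, 0.3, 3.7]
finger_gap: 0.0612
```

Contact at the expected height, so I'll release.

```bash
python3 -m pendant '[0,0,0,0,0,0,0.76,0,0,0,0,0,0,0.76,0,0,0,0,0,0,0.76,0,0,0,0,0,0,0.76]';python3 -m pendant '[0,0,-0.02,0,0,0,0.77,0,0,-0.05,0,0,0,0.77,0,0,-0.08,0,0,0,0.77,0,0,-0.12,0,0,0,0.77,0,0,-0.13,0,0,0,0.77,0,-0.15,-0.13,0,0,0,0.6,0,-0.15,-0.13,0,0,0,0.6,0,-0.15,-0.13,0,0,0,0.6,0,-0.15,-0.13,0,0,0,0.6]'
python3 -c "
from h import *
st()
c=cap('scene');save('s29',cv2.resize(c['img'][180:310,130:330],None,fx=3.8,fy=3.8,interpolation=cv2.INTER_CUBIC));quad(c,(222,230,268,287),.051)
c=cap('top');save('t29',cv2.resize(c['img'][165:275,290:410],None,fx=5,fy=5,interpolation=cv2.INTER_CUBIC))"
```

```text
time_s: 36.92
position: [0.552, -0.1283, 0.0704]
eef_rot: [-3.135, -0.186, 0.005]
ft_force: [-0.4, 0.5, 0.4]
finger_gap: 0.0707
time_s: 37.67
position: [0.5341, 0.0235, 0.2009]
eef_rot: [-3.134, -0.187, 0.004]
ft_force: [0.1, 1.0, -0.9]
finger_gap: 0.0563
{'time_s': 37.6667, 'position': [0.5341, 0.0235, 0.2009], 'eef_rot': [-3.1335, -0.1874, 0.0039], 'ft_force': [0.1225, 1.0399, -0.9301], 'finger_gap': 0.0563, 'joints': [-0.0533, -0.0203, 1.7228, 0.0022, 1.4418, 1.3977]}
quad [array([ 582. , -128.1]), array([136.7,  74.6]), np.float64(6.9)] 1194.0
```

View pics/s29.png

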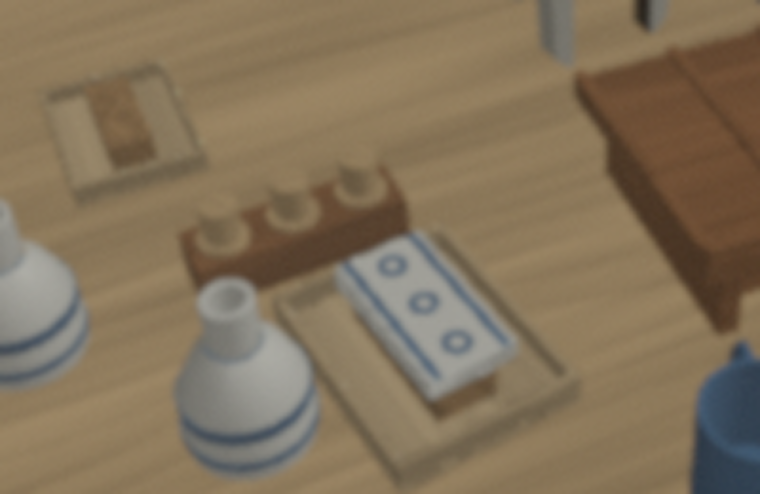

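View pics/t29.png

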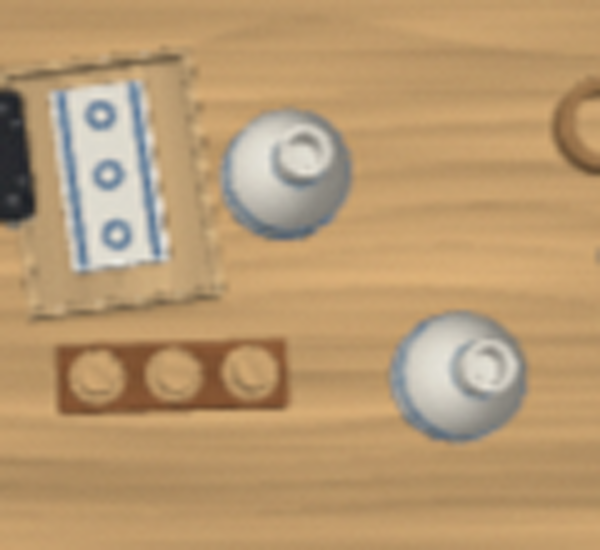

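All three tiles are stacked. The mouths are at crop (303,155) and (487,368), the knobs at (98,376), (174,376) and (251,371). Now I'll locate these precisely from both cameras.

```bash
python3 - <<'E'
from h import *
c=cap('top')
f=lambda p,z: ray(c,290+p[0]/5-.4,165+p[1]/5-.4,z).round(4)
for n,p,z in [("m1",(303,155),.115),("m2",(487,368),.115),("k1",(98,375),.069),("k2",(174,375),.069),("k3",(251,371),.069)]: print(n,f(p,z))
s=cap('scene'); save('s30',cv2.resize(s['img'][220:300,100:260],None,fx=5,fy=5,interpolation=cv2.INTER_CUBIC))
for c2 in (c,s):
  P=pts(c2)
  for (x,y) in [(.581,-.244),(.4445,-.352)]:
    m=(P[...,2]>.108)&(np.hypot(P[...,0]-x,P[...,1]-y)<.03)&(P[...,2]<.13); q=P[m]; print((q[:,:2].min(0)+q[:,:2].max(0))/2,np.ptp(q[:,:2],0),m.sum())
  for y in (-.114,-.164,-.214):
    m=(P[...,2]>.055)&(np.hypot(P[...,0]-.445,P[...,1]-y)<.02)&(P[...,2]<.085); q=P[m]; print("k",(q[:,:2].min(0)+q[:,:2].max(0))/2,m.sum())
th=np.radians(1.3)
for k in (-50,0,50): print((445.2-k*np.sin(th),-164.1+k*np.cos(th)))
E
```

```text
m1 [ 0.5765 -0.2417  0.115 ]
m2 [ 0.4426 -0.3521  0.115 ]
k1 [ 0.4427 -0.1146  0.069 ]
k2 [ 0.4425 -0.1631  0.069 ]
k3 [ 0.4449 -0.2123  0.069 ]
[ 0.57891024 -0.24180364] [0.03085914 0.03105888] 49
[ 0.44343129 -0.35199059] [0.0305166  0.03053011] 52
k [ 0.44300912 -0.11394902] 51
k [ 0.4461009  -0.16367644] 53
k [ 0.44592922 -0.21394308] 56
[ 0.58121244 -0.24638219] [0.03081899 0.03167662] 104
[ 0.4452278  -0.35673733] [0.03363481 0.03138807] 103
k [ 0.44798425 -0.11884056] 83
k [ 0.4466553  -0.16894356] 86
k [ 0.44883495 -0.21838994] 89
(np.float64(446.33436667863907), np.float64(-214.0871304661349))
(np.float64(445.2), np.float64(-164.1))
(np.float64(444.0656333213609), np.float64(-114.11286953386508))
```

View pics/s30.png

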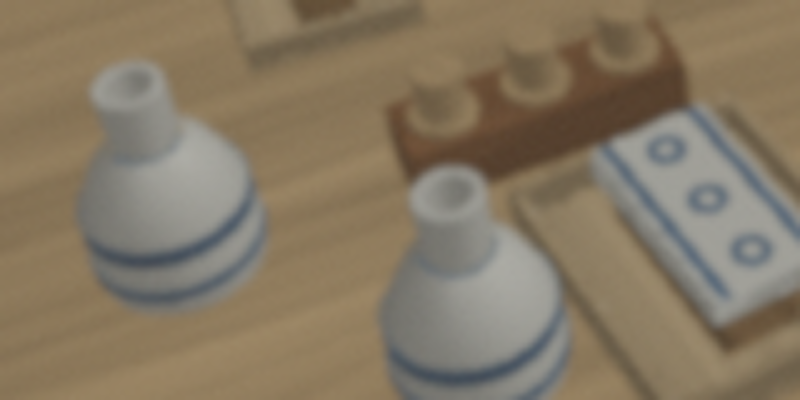

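```bash
python3 -c "
from h import *
go(.4455,-.2140,.17,91.3)"
```

```text
shift [-0.1168, 0.2224, 0.0309] rot [-0.0027, 0.0014, -1.4727] dist 0.253 curyaw 6.92
```

```bash
python3 -m pendant '[-0.117,0.222,0,0,0,-1.473,0.5,-0.117,0.222,0,0,0,-1.473,0.5,-0.117,0.222,0,0,0,-1.473,0.5,-0.117,0.222,0,0,0,-1.473,0.5,-0.117,0.222,0,0,0,-1.473,0.5,-0.117,0.222,0,0,0,-1.473,0.5,-0.117,0.222,0,0,0,-1.473,0.5,-0.117,0.222,0,0,0,-1.473,0.5,-0.117,0.222,0,0,0,-1.473,0.5,-0.117,0.222,0,0,0,-1.473,0.5,-0.117,0.222,0,0,0,-1.473,0.5,-0.117,0.222,0,0,0,-1.473,0.5]'; python3 -c "
from h import *
go(.4455,-.2140,.11,91.3)"
```

```text
time_s: 38.87
position: [0.4442, -0.2157, 0.2007]
eef_rot: [-2.256, -2.182, 0.003]
ft_force: [-0.3, 0.7, 1.0]
finger_gap: 0.0466
shift [0.0017, 0.0016, 0.0907] rot [-0.0032, -0.0007, -0.0563] dist 0.091 curyaw 88.08
```

```bash
python3 -m pendant '[0.0017,0.0016,0.03,0,0,-0.056,0.5,0.0017,0.0016,0.06,0,0,-0.056,0.5,0.0017,0.0016,0.085,0,0,-0.056,0.5,0.0017,0.0016,0.09,0,0,-0.056,0.5,0.0017,0.0016,0.09,0,0,-0.056,0.5,0.0017,0.0016,0.09,0,0,-0.056,0.5]'; python3 -c "
from h import *
go(.4455,-.2140,.0685,91.3)
s=cap('scene'); save('s31',cv2.resize(s['img'][200:300,100:260],None,fx=5,fy=5,interpolation=cv2.INTER_CUBIC))"
```

```text
time_s: 39.37
position: [0.4463, -0.2132, 0.1117]
eef_rot: [-2.2, -2.239, 0.002]
ft_force: [0.2, 0.0, 0.6]
finger_gap: 0.0466
shift [-0.0008, -0.0007, 0.0432] rot [-0.0027, -0.0008, -0.0051] dist 0.043 curyaw 91.01
```

View pics/s31.png

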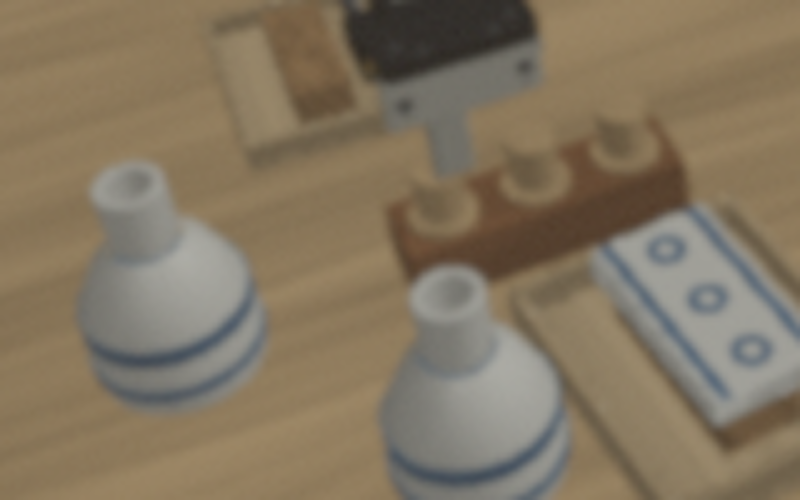

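```bash
python3 - <<'E'
from h import *
c=cap('scene')
f=lambda p,z: ray(c,100+p[0]/5,200+p[1]/5,z).round(4)
print("tip",f((452,170),.0867),"knob",f((440,178),.069),"mouths",f((449,294),.115),f((129,185),.115))
E
python3 -m pendant '[-0.001,0,0.02,0,0,0,0.5,-0.001,0,0.035,0,0,0,0.5,-0.001,0,0.041,0,0,0,0.5,-0.001,0,0.041,0,0,0,0.5,-0.001,0,0.041,0,0,0,0.5]'
```

```text
tip [ 0.4746 -0.2131  0.0867] knob [ 0.4576 -0.2166  0.069 ] mouths [ 0.5827 -0.2445  0.115 ] [ 0.4475 -0.3545  0.115 ]
time_s: 39.88
position: [0.4467, -0.2134, 0.0708]
eef_rot: [-2.199, -2.241, 0.002]
ft_force: [-0.2, 0.4, -0.2]
finger_gap: 0.0463
```

```bash
python3 -m pendant '[0,0,0.0015,0,0,0,0.5,0,0,0.0015,0,0,0,0.4,0,0,0.0015,0,0,0,0.3,0,0,0.0015,0,0,0,0.1,0,0,0.0015,0,0,0,0.1,0,0,0.0015,0,0,0,0.1,0,0,0.0015,0,0,0,0.1,0,0,0.0015,0,0,0,0.1]'; python3 -m pendant '[0,0,-0.02,0,0,0,0.1,0,0,-0.05,0,0,0,0.1,0,0,-0.08,0,0,0,0.1,0,0,-0.11,0,0,0,0.1,0,0,-0.13,0,0,0,0.1,0,0,-0.13,0,0,0,0.1]'; python3 -c "
from h import *
go(.4445,-.3530,.20,91.3)
s=cap('scene'); save('s32',cv2.resize(s['img'][160:300,60:260],None,fx=4,fy=4,interpolation=cv2.INTER_CUBIC))"
```

```text
time_s: 40.55
position: [0.4464, -0.2132, 0.0686]
eef_rot: [-2.199, -2.24, 0.002]
ft_force: [0.4, 0.3, 4.9]
finger_gap: 0.0253
time_s: 41.05
position: [0.4488, -0.2146, 0.2036]
eef_rot: [2.197, 2.239, 0.001]
ft_force: [0.3, 0.5, 0.3]
finger_gap: 0.0256
shift [-0.1383, -0.0069, 0.004] rot [0.0038, 0.0031, -0.0039] dist 0.138 curyaw 91.07
```

View pics/s32.png

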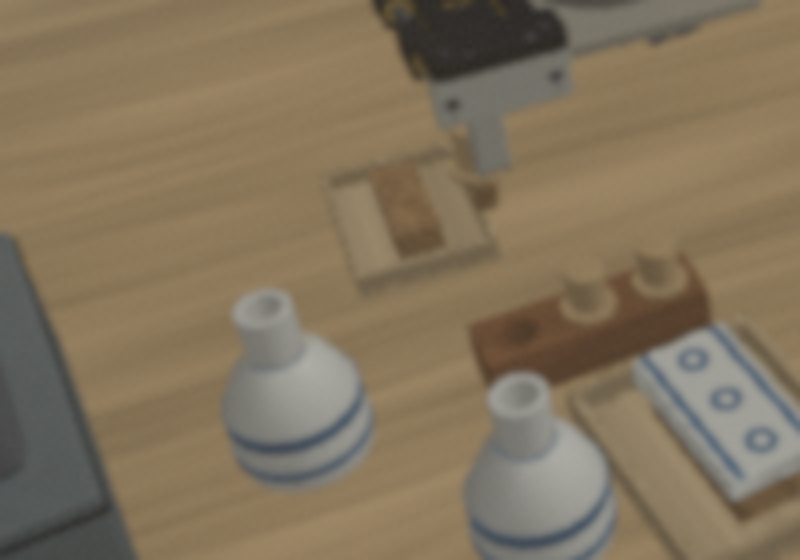

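```bash
python3 -m pendant '[-0.03,-0.002,0,0,0,0,0.1,-0.065,-0.004,0,0,0,0,0.1,-0.1,-0.005,0,0,0,0,0.1,-0.125,-0.006,0,0,0,0,0.1,-0.1375,-0.007,0,0,0,0,0.1,-0.1375,-0.007,0,0,0,0,0.1,-0.1375,-0.007,0,0,0,0,0.1,-0.1375,-0.007,0,0,0,0,0.1]'; python3 -c "
from h import *
go(.4445,-.3520,.18,91.3);st()
s=cap('scene'); save('s33',cv2.resize(s['img'][180:300,70:230],None,fx=5,fy=5,interpolation=cv2.INTER_CUBIC))
s=cap('top'); save('t33',cv2.resize(s['img'][165:275,290:410],None,fx=5,fy=5,interpolation=cv2.INTER_CUBIC))"
```

```text
time_s: 41.77
position: [0.4419, -0.3493, 0.1971]
eef_rot: [-2.196, -2.239, 0.001]
ft_force: [1.5, 1.3, -0.4]
finger_gap: 0.0254
shift [-0.0028, 0.0026, 0.0171] rot [-0.0041, -0.003, -0.0034] dist 0.017 curyaw 91.1
{'time_s': 41.7667, 'position': [0.4419, -0.3493, 0.1971], 'eef_rot': [-2.1965, -2.2392, 0.0013], 'ft_force': [1.5444, 1.3001, -0.384], 'finger_gap': 0.0254, 'joints': [-0.7595, 0.0625, 1.6459, -0.0008, 1.4382, -0.7786]}
```

View pics/s33.png

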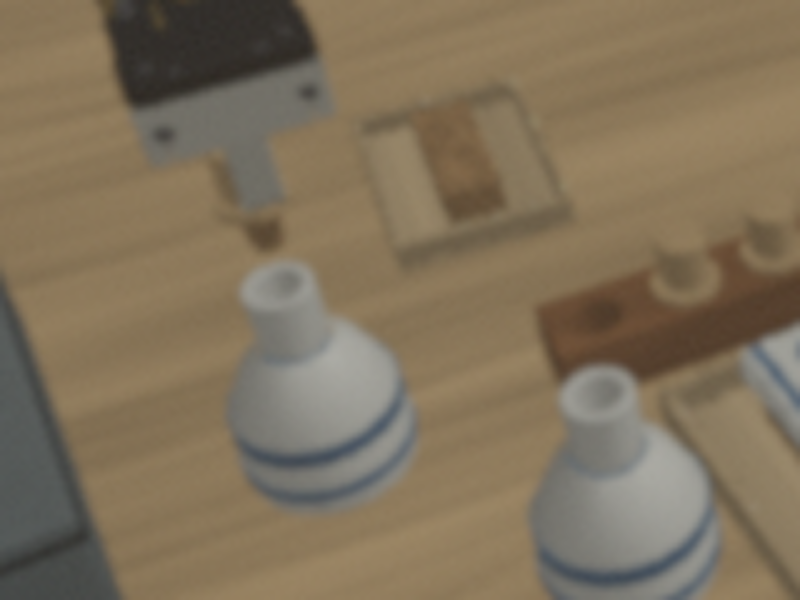

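View pics/t33.png

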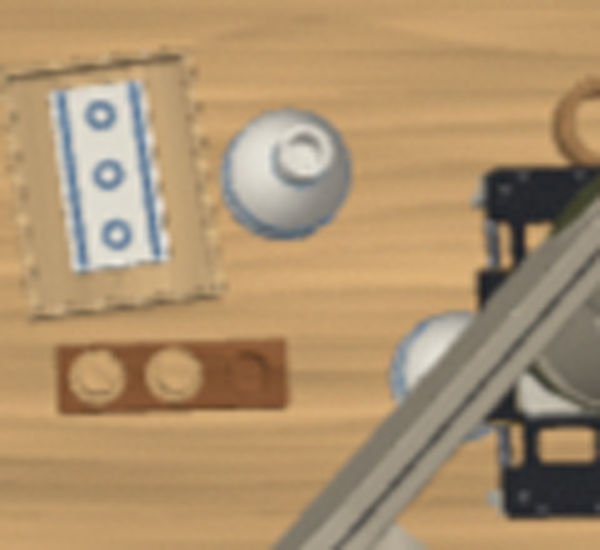

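```bash
python3 - <<'E'
from h import *
c=cap('scene')
f=lambda p,z: ray(c,70+p[0]/5,180+p[1]/5,z).round(4)
print("foot",f((266,245),.1385),"mouth",f((281,285),.115)); st()
E
```

```text
foot [ 0.4461 -0.3542  0.1385] mouth [ 0.4479 -0.3537  0.115 ]
{'time_s': 41.9167, 'position': [0.4424, -0.3496, 0.198], 'eef_rot': [-2.1967, -2.2414, 0.0017], 'ft_force': [0.0549, 0.5765, -0.3149], 'finger_gap': 0.0252, 'joints': [-0.759, 0.0616, 1.6452, -0.001, 1.4381, -0.7791]}
```

```bash
python3 -m pendant '[-0.001,0.0026,0.008,0,0,0,0.1,-0.001,0.0026,0.015,0,0,0,0.1,-0.001,0.0026,0.015,0,0,0,0.1,-0.001,0.0026,0.015,0,0,0,0.1]'; python3 -c "
from h import *
st()
s=cap('scene'); save('s34',cv2.resize(s['img'][205:265,90:170],None,fx=9,fy=9,interpolation=cv2.INTER_CUBIC))"
```

```text
time_s: 42.25
position: [0.4443, -0.351, 0.1819]
eef_rot: [-2.197, -2.239, 0.002]
ft_force: [-0.1, -0.7, -0.7]
finger_gap: 0.0255
{'time_s': 42.25, 'position': [0.4443, -0.351, 0.1819], 'eef_rot': [-2.1965, -2.2391, 0.0021], 'ft_force': [-0.0642, -0.6634, -0.7415], 'finger_gap': 0.0255, 'joints': [-0.7585, 0.0812, 1.6546, -0.0013, 1.4109, -0.7775]}
```

View pics/s34.png

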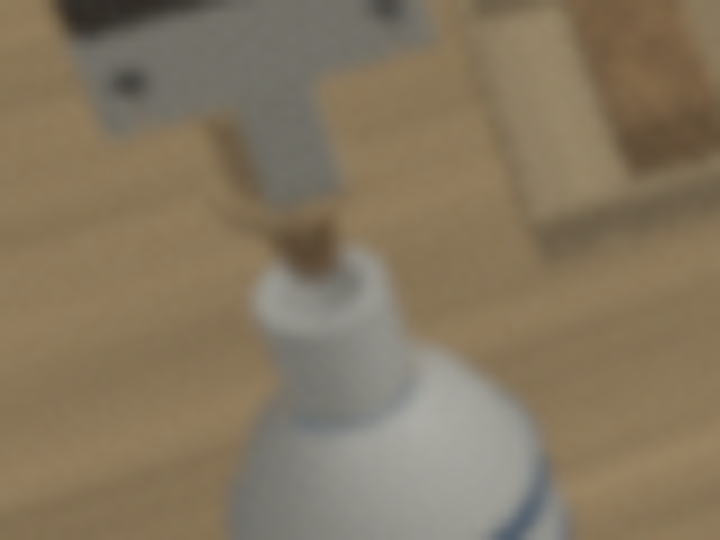

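```bash
python3 - <<'E'
from h import *
c=cap('scene')
f=lambda p,z: ray(c,90+p[0]/9-.44,205+p[1]/9-.44,z).round(4)
print("foot edge near cam",f((312,274),.1233),"mouth",f((322,288),.115)); st()
E
python3 -m pendant '[0,0.0005,0.004,0,0,0,0.1,0,0.0005,0.008,0,0,0,0.1,0,0.0005,0.012,0,0,0,0.1,0,0.0005,0.012,0,0,0,0.1]'
```

```text
foot edge near cam [ 0.4491 -0.3563  0.1233] mouth [ 0.4454 -0.3552  0.115 ]
{'time_s': 42.35, 'position': [0.4446, -0.3516, 0.1829], 'eef_rot': [-2.198, -2.2399, 0.002], 'ft_force': [-0.0656, 0.2271, 0.2751], 'finger_gap': 0.0253, 'joints': [-0.7588, 0.0806, 1.6533, -0.0013, 1.4111, -0.7775]}
time_s: 42.68
position: [0.4446, -0.3513, 0.1697]
eef_rot: [-2.197, -2.239, 0.002]
ft_force: [-0.5, -0.5, -0.7]
finger_gap: 0.0258
```

The cork foot is inside the mouth with no force, so I'll continue down.

```bash
python3 -m pendant '[0,0,0.004,0,0,0,0.1,0,0,0.008,0,0,0,0.1,0,0,0.01,0,0,0,0.1,0,0,0.01,0,0,0,0.1]';python3 -m pendant '[0,0,0.004,0,0,0,0.1,0,0,0.007,0,0,0,0.1,0,0,0.008,0,0,0,0.1,0,0,0.008,0,0,0,0.1]'
```

```text
time_s: 43.02
position: [0.4447, -0.3514, 0.1602]
eef_rot: [-2.198, -2.239, 0.002]
ft_force: [-0.1, 1.0, -0.6]
finger_gap: 0.025
time_s: 43.35
position: [0.4448, -0.3517, 0.1526]
eef_rot: [-2.198, -2.239, 0.002]
ft_force: [-1.4, -1.5, -0.9]
finger_gap: 0.0257
```

```bash
python3 -m pendant '[0,0,0.002,0,0,0,0.1,0,0,0.003,0,0,0,0.1,0,0,0.003,0,0,0,0.1]';python3 -m pendant '[0,0,0.001,0,0,0,0.1,0,0,0.002,0,0,0,0.1,0,0,0.002,0,0,0,0.1]'
```

```text
time_s: 43.6
position: [0.4449, -0.3518, 0.15]
eef_rot: [-2.198, -2.24, 0.002]
ft_force: [-2.0, -0.3, 1.5]
finger_gap: 0.0252
time_s: 43.85
position: [0.445, -0.3518, 0.148]
eef_rot: [-2.198, -2.24, 0.002]
ft_force: [-2.5, 0.7, 1.7]
finger_gap: 0.0254
```

```bash
python3 -m pendant '[0,0,0.001,0,0,0,0.1,0,0,0.001,0,0,0,0.1]';python3 -m pendant '[0,0,0.001,0,0,0,0.1,0,0,0.001,0,0,0,0.1]';
```

```text
time_s: 44.02
position: [0.4451, -0.3521, 0.1479]
eef_rot: [-2.199, -2.24, 0.003]
ft_force: [-4.2, 0.9, 7.2]
finger_gap: 0.0252
time_s: 44.18
position: [0.4453, -0.3523, 0.1479]
eef_rot: [-2.2, -2.241, 0.003]
ft_force: [-6.3, 1.7, 13.4]
finger_gap: 0.0254
```

Seated: z has stopped at 0.1479 and the force is rising. I'll relax, release and lift.

```bash
python3 -m pendant '[0,0,-0.0015,0,0,0,0.1,0,0,-0.0015,0,0,0,0.1,0,0,-0.0015,0,0,0,0.5,0,0,-0.0015,0,0,0,0.5,0,0,-0.0015,0,0,0,0.5,0,0,-0.0015,0,0,0,0.5,0,0,-0.0015,0,0,0,0.5]';python3 -m pendant '[0,0,-0.015,0,0,0,0.5,0,0,-0.035,0,0,0,0.5,0,0,-0.06,0,0,0,0.5,0,0,-0.07,0,0,0,0.5,0.03,0,-0.07,0,0,0,0.5,0.07,0,-0.07,0,0,0,0.5,0.11,0,-0.07,0,0,0,0.5,0.15,0,-0.07,0,0,0,0.5,0.18,0,-0.07,0,0,0,0.5,0.188,0,-0.07,0,0,0,0.5,0.188,0,-0.07,0,0,0,0.5]'
python3 -c "
from h import *
go(.4455,-.1640,.11,91.3)
s=cap('scene'); save('s35',cv2.resize(s['img'][200:310,90:260],None,fx=4.7,fy=4.7,interpolation=cv2.INTER_CUBIC))"
```

```text
time_s: 44.77
position: [0.4452, -0.3515, 0.1473]
eef_rot: [-2.198, -2.24, 0.002]
ft_force: [0.1, -0.5, -0.3]
finger_gap: 0.0462
time_s: 45.68
position: [0.4419, -0.162, 0.2176]
eef_rot: [-2.195, -2.244, 0.001]
ft_force: [0.5, 1.0, 0.5]
finger_gap: 0.0464
shift [-0.0022, 0.0038, 0.1076] rot [-0.0025, -0.0013, -0.0008] dist 0.108 curyaw 91.25
```

View pics/s35.png

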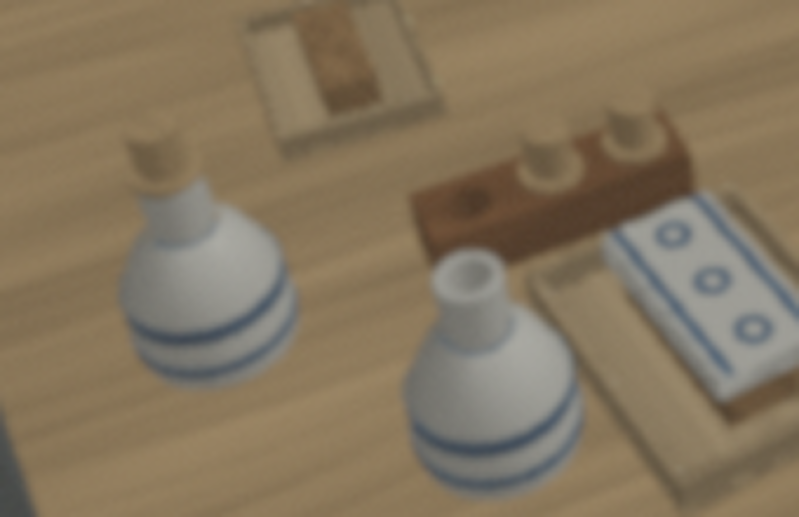

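The first bottle is closed, with the knob at (160,155) and the flange on the rim. Next is the middle stopper, for the moved bottle.

```bash
python3 -m pendant '[-0.0025,0.0035,0.03,0,0,0,0.5,-0.0025,0.0035,0.06,0,0,0,0.5,-0.0025,0.0035,0.09,0,0,0,0.5,-0.0025,0.0035,0.105,0,0,0,0.5,-0.0025,0.0035,0.107,0,0,0,0.5,-0.0025,0.0035,0.107,0,0,0,0.5,-0.0025,0.0035,0.107,0,0,0,0.5]'; python3 -c "
from h import *
go(.4455,-.1645,.0685,91.3)"
```

```text
time_s: 46.32
position: [0.4456, -0.1675, 0.1119]
eef_rot: [-2.201, -2.24, 0.002]
ft_force: [-0.2, -0.6, 0.6]
finger_gap: 0.0463
shift [0.0029, 0.0, 0.0434] rot [-0.0019, -0.0004, -0.005] dist 0.043 curyaw 91.01
```

```bash
python3 -m pendant '[0.0028,0,0.02,0,0,0,0.5,0.0028,0,0.035,0,0,0,0.5,0.0028,0,0.041,0,0,0,0.5,0.0028,0,0.041,0,0,0,0.5,0.0028,0,0.041,0,0,0,0.5]'; python3 -c "
from h import *
go(.4455,-.1645,.0685,91.3)"
```

```text
time_s: 46.73
position: [0.4455, -0.1638, 0.071]
eef_rot: [-2.2, -2.241, 0.001]
ft_force: [0.5, 0.6, 0.9]
finger_gap: 0.0465
shift [-0.0007, 0.0, 0.0025] rot [-0.0018, -0.0006, -0.0041] dist 0.003 curyaw 91.07
```

```bash
python3 -m pendant '[-0.0005,0,0.002,0,0,0,0.5,-0.0005,0,0.002,0,0,0,0.4,-0.0005,0,0.002,0,0,0,0.3,-0.0005,0,0.002,0,0,0,0.1,-0.0005,0,0.002,0,0,0,0.1,-0.0005,0,0.002,0,0,0,0.1,-0.0005,0,0.002,0,0,0,0.1,-0.0005,0,0.002,0,0,0,0.1]'; python3 -m pendant '[0,0,-0.02,0,0,0,0.1,0,0,-0.05,0,0,0,0.1,0,0,-0.08,0,0,0,0.1,0,0,-0.11,0,0,0,0.1,0,0,-0.14,0,0,0,0.1,0,0,-0.14,0,0,0,0.1]'; python3 -c "
from h import *
go(.5805,-.2425,.20,91.3)
s=cap('scene'); save('s36',cv2.resize(s['img'][200:310,90:260],None,fx=4.7,fy=4.7,interpolation=cv2.INTER_CUBIC))
f=lambda p,z: ray(s,90+p[0]/4.7-.4,200+p[1]/4.7-.4,z).round(4)
print(f((469,277),.115))
s=cap('top'); save('t36',cv2.resize(s['img'][165:275,290:410],None,fx=5,fy=5,interpolation=cv2.INTER_CUBIC))"
```

```text
time_s: 47.4
position: [0.445, -0.1639, 0.0682]
eef_rot: [-2.199, -2.24, 0.002]
ft_force: [-0.3, 0.7, 3.5]
finger_gap: 0.0254
time_s: 47.9
position: [0.448, -0.1653, 0.2146]
eef_rot: [2.196, 2.238, 0.003]
ft_force: [1.0, -0.6, 2.1]
finger_gap: 0.0259
shift [-0.0796, 0.1309, 0.0156] rot [0.0056, 0.0032, -0.0038] dist 0.154 curyaw 91.08
[ 0.5815 -0.245   0.115 ]
```

View pics/s36.png

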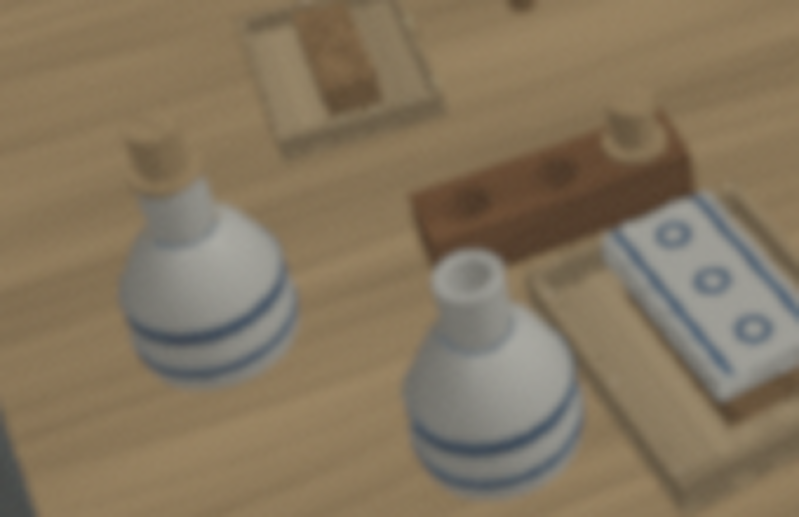

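View pics/t36.png

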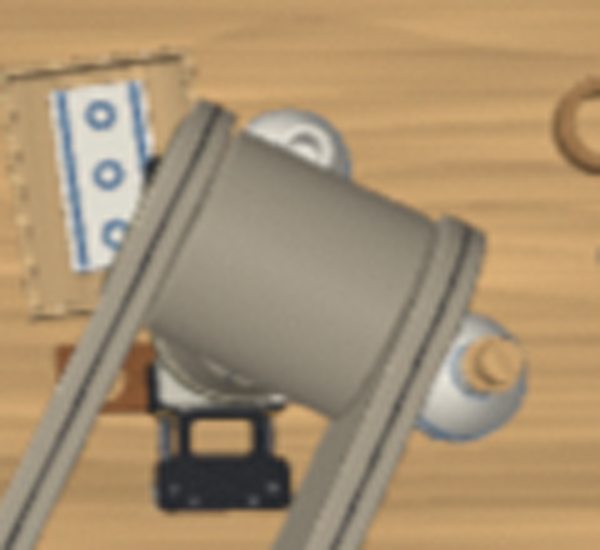

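```bash
python3 -m pendant '[-0.018,0.03,0,0,0,0,0.1,-0.036,0.06,0,0,0,0,0.1,-0.055,0.09,0,0,0,0,0.1,-0.07,0.115,0,0,0,0,0.1,-0.079,0.13,0.01,0,0,0,0.1,-0.079,0.13,0.01,0,0,0,0.1,-0.079,0.13,0.01,0,0,0,0.1,-0.079,0.13,0.01,0,0,0,0.1]'; python3 -c "
from h import *
st();go(.5795,-.242,.182,91.3)"
```

```text
time_s: 48.67
position: [0.5754, -0.2398, 0.1954]
eef_rot: [-2.196, -2.238, 0.004]
ft_force: [0.1, 0.5, -0.2]
finger_gap: 0.0256
{'time_s': 48.6667, 'position': [0.5754, -0.2398, 0.1954], 'eef_rot': [-2.196, -2.2377, 0.0036], 'ft_force': [0.0712, 0.5162, -0.2165], 'finger_gap': 0.0256, 'joints': [-0.4769, 0.2249, 1.4709, -0.0003, 1.4526, -0.4957]}
shift [-0.0023, 0.0041, 0.0133] rot [-0.0061, -0.0029, -0.0039] dist 0.014 curyaw 91.08
```

```bash
python3 -m pendant '[-0.002,0.004,0.006,0,0,0,0.1,-0.002,0.004,0.012,0,0,0,0.1,-0.002,0.004,0.012,0,0,0,0.1,-0.002,0.004,0.012,0,0,0,0.1]'; python3 -c "
from h import *
st()
s=cap('scene'); save('s37',cv2.resize(s['img'][215:295,140:240],None,fx=7,fy=7,interpolation=cv2.INTER_CUBIC))"
```

```text
time_s: 49.0
position: [0.58, -0.242, 0.1848]
eef_rot: [-2.198, -2.239, 0.003]
ft_force: [-0.5, -0.7, -0.2]
finger_gap: 0.0254
{'time_s': 49.0, 'position': [0.58, -0.242, 0.1848], 'eef_rot': [-2.1976, -2.2395, 0.0025], 'ft_force': [-0.5127, -0.7319, -0.221], 'finger_gap': 0.0254, 'joints': [-0.4766, 0.2429, 1.4697, -0.0004, 1.4333, -0.4955]}
```

View pics/s37.png

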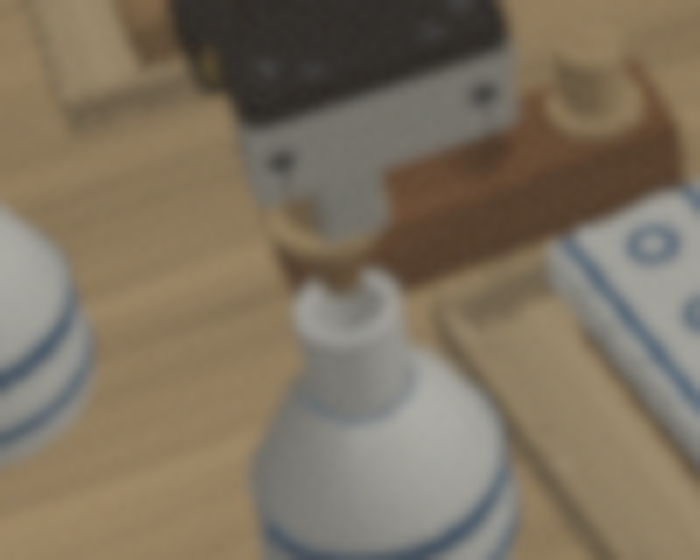

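The cork foot at (342,288) is above the mouth centre (350,308), as it was with the first bottle. I'll lower gently.

```bash
python3 -m pendant '[0,0,0.004,0,0,0,0.1,0,0,0.008,0,0,0,0.1,0,0,0.011,0,0,0,0.1,0,0,0.011,0,0,0,0.1]';python3 -m pendant '[0,0,0.003,0,0,0,0.1,0,0,0.006,0,0,0,0.1,0,0,0.006,0,0,0,0.1]'
```

```text
time_s: 49.38
position: [0.5801, -0.2421, 0.1732]
eef_rot: [-2.197, -2.239, 0.003]
ft_force: [-0.1, 0.6, -0.7]
finger_gap: 0.0255
time_s: 49.63
position: [0.5803, -0.2422, 0.1675]
eef_rot: [-2.198, -2.239, 0.002]
ft_force: [0.3, 0.2, -0.1]
finger_gap: 0.0254
```

```bash
python3 -c "
from h import *
st()
s=cap('scene'); save('s38',cv2.resize(s['img'][215:295,140:240],None,fx=7,fy=7,interpolation=cv2.INTER_CUBIC))"
```

```text
{'time_s': 49.6333, 'position': [0.5803, -0.2422, 0.1675], 'eef_rot': [-2.1978, -2.2394, 0.0025], 'ft_force': [0.3239, 0.2008, -0.1084], 'finger_gap': 0.0254, 'joints': [-0.4768, 0.256, 1.4865, -0.0004, 1.4033, -0.4955]}
```

View pics/s38.png

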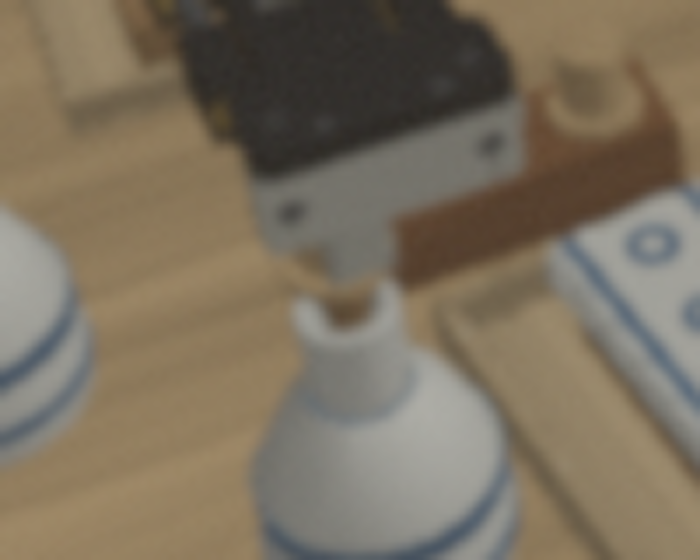

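The cork is in the bore at (352,310), so I'll continue down.

```bash
python3 -m pendant '[0,0,0.004,0,0,0,0.1,0,0,0.008,0,0,0,0.1,0,0,0.01,0,0,0,0.1,0,0,0.01,0,0,0,0.1]';python3 -m pendant '[0,0,0.003,0,0,0,0.1,0,0,0.006,0,0,0,0.1,0,0,0.006,0,0,0,0.1]';python3 -m pendant '[0,0,0.002,0,0,0,0.1,0,0,0.003,0,0,0,0.1,0,0,0.003,0,0,0,0.1]'
```

```text
time_s: 50.02
position: [0.5801, -0.2422, 0.1573]
eef_rot: [-2.198, -2.239, 0.003]
ft_force: [0.6, 0.3, 0.1]
finger_gap: 0.0252
time_s: 50.27
position: [0.5801, -0.2423, 0.1516]
eef_rot: [-2.198, -2.239, 0.003]
ft_force: [-0.8, -0.1, -0.7]
finger_gap: 0.0255
time_s: 50.52
position: [0.5803, -0.2424, 0.1491]
eef_rot: [-2.198, -2.24, 0.002]
ft_force: [-1.4, -0.7, 1.4]
finger_gap: 0.0253
```

```bash
python3 -m pendant '[0,0,0.001,0,0,0,0.1,0,0,0.0015,0,0,0,0.1]';python3 -m pendant '[0,0,0.001,0,0,0,0.1,0,0,0.001,0,0,0,0.1]';python3 -m pendant '[0,0,0.001,0,0,0,0.1,0,0,0.001,0,0,0,0.1]'
```

```text
time_s: 50.68
position: [0.5805, -0.2424, 0.1479]
eef_rot: [-2.199, -2.24, 0.002]
ft_force: [-2.9, 0.2, 2.1]
finger_gap: 0.0254
time_s: 50.85
position: [0.5806, -0.2426, 0.1475]
eef_rot: [-2.199, -2.24, 0.002]
ft_force: [-3.8, 0.5, 6.6]
finger_gap: 0.0253
time_s: 51.02
position: [0.5808, -0.2427, 0.1475]
eef_rot: [-2.199, -2.241, 0.002]
ft_force: [-6.5, 1.1, 11.8]
finger_gap: 0.0254
```

Seated. I'll relax, release, lift and move clear.

```bash
python3 -m pendant '[0,0,-0.0015,0,0,0,0.1,0,0,-0.0015,0,0,0,0.1,0,0,-0.0015,0,0,0,0.5,0,0,-0.0015,0,0,0,0.5,0,0,-0.0015,0,0,0,0.5,0,0,-0.0015,0,0,0,0.5,0,0,-0.0015,0,0,0,0.5]';python3 -m pendant '[0,0,-0.015,0,0,0,0.5,0,0,-0.035,0,0,0,0.5,0,0,-0.06,0,0,0,0.5,0,0,-0.09,0,0,0,0.5,0.03,-0.02,-0.1,0,0,0,0.5,0.07,-0.04,-0.1,0,0,0,0.5,0.11,-0.06,-0.1,0,0,0,0.5,0.14,-0.08,-0.1,0,0,0,0.5,0.18,-0.1,-0.1,0,0,0,0.5,0.22,-0.12,-0.1,0,0,0,0.5,0.26,-0.13,-0.1,0,0,0,0.5,0.28,-0.13,-0.1,0,0,0,0.5]'
python3 -c "
from h import *
st()
s=cap('scene'); save('s39',cv2.resize(s['img'][190:310,90:290],None,fx=4,fy=4,interpolation=cv2.INTER_CUBIC));save('s39f',s['img'])
s=cap('top'); save('t39',s['img'])
P=pts(s)
for x,y in [(.579,-.2425),(.4445,-.353)]:
  m=(np.hypot(P[...,0]-x,P[...,1]-y)<.012); print(np.nanpercentile(P[m][:,2],[50,90]))
"
```

```text
time_s: 51.6
position: [0.5806, -0.2423, 0.1471]
eef_rot: [-2.198, -2.24, 0.002]
ft_force: [0.1, -0.2, 0.5]
finger_gap: 0.0467
time_s: 52.6
position: [0.4438, 0.0377, 0.2483]
eef_rot: [-2.198, -2.241, 0.0]
ft_force: [0.5, 0.7, 0.2]
finger_gap: 0.0464
{'time_s': 52.6, 'position': [0.4438, 0.0377, 0.2483], 'eef_rot': [-2.1976, -2.2407, 0.0002], 'ft_force': [0.5085, 0.655, 0.2386], 'finger_gap': 0.0464, 'joints': [-0.032, -0.3004, 1.8862, 0.002, 1.5582, -0.0515]}
[0.14728043 0.15230436]
[0.14777955 0.15272312]
```

View pics/s39.png

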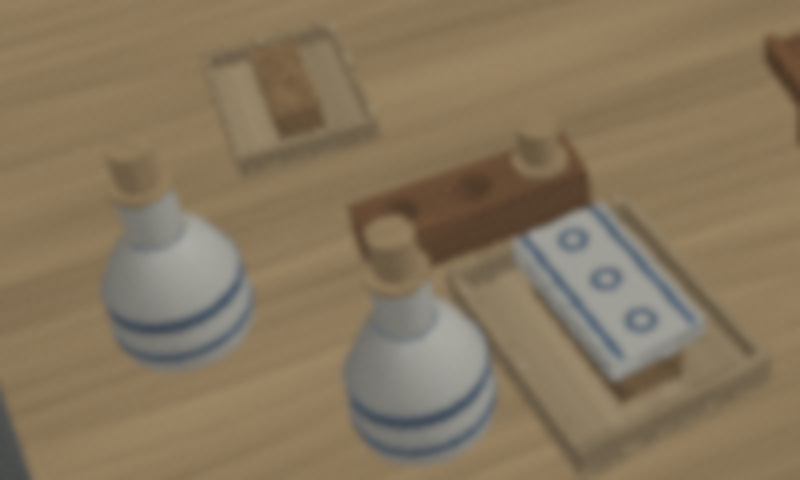

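View pics/t39.png

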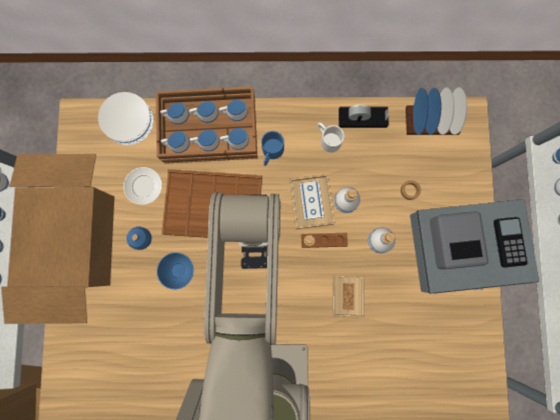

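View pics/s39f.png

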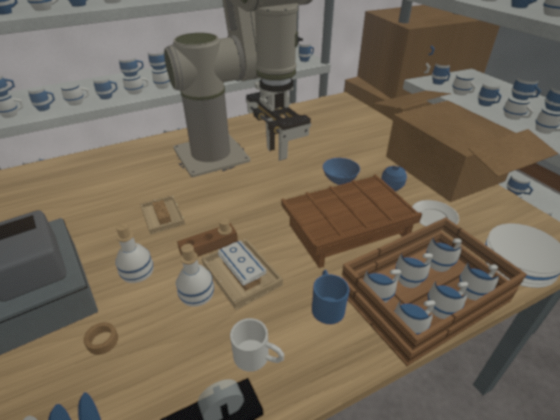

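Both knob tops measure 0.147–0.148 m against 0.148 m expected when seated. The stack is square, the spare stopper is in the rack and the crockery hasn't moved, so I'll hand in.

```bash
python3 -c "
from workcell import manip
print(manip.hand_in())"
```

```text
the job is handed in; nothing more can be done
None
```

I handed the job in at about 53 s. All three tiles present are stacked on the larger tray's cork bed, and both oil bottles are stoppered. The third stopper is still in the rack, and no verdict was reported.

- **Tiles:** I slid each tile over the riser's front edge and gripped it across its width. None fell. In the last pictures the stack looks square, with yaw about 7° against the tray's 6.8°. The rough outline fit drifted from 576 to 582 mm along x as the stack grew. The motif positions, taken as the last tile went down, agreed to about 1.5 mm, and I trust those more.
- **Mishap:** On my first try at the second tile, the fingertips caught the edges of the tile below. The wrist force reached about 74 N, under the 120 N limit. I backed off, and the lower tile had not moved. I set the second tile back in its lane, gripped it again near the fingertips and stacked it without trouble.
- **Bottles:** One bottle was knocked towards the tray during the run, so I measured it again before stoppering it. Both stoppers stopped at flange height with a 12–13 N push. Their knob tops measured 0.147–0.148 m, against 0.148 m expected when seated.
- **Last pictures:** Both bottles are upright and the other crockery looks unmoved. The gripper was clear of everything. None of the last checks failed.

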